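Gauge the alignment sleeves and deliver the good ones

TASK

First slide every brass sleeve on the blue mat onto a gauge pin of its own and let go, so that all of them stand on the gauge together; then put those that dropped right down to the plate into the white caddy and those that stayed up on the shoulder into the red tray. When all are sorted, lift the caddy by its green handle, without tipping it, and set it down centred in the green-bordered square; leave the other things on the bench where they are.

Things in the scene. Friction and masses are not known exactly. Their poses are not given: they have to be found in the camera images.
- sleeve_1: brass sleeve, one of five look-alikes of which three or four are present: tube open at both ends, 60 mm tall, outer diameter 42, two thin black bands, 0.12 kg, standing on the blue mat at the start. Origin: centre of its lower end, z along the tube. Its bore is 28 mm (fits the gauge) or 24 mm (does not); which one must be found on the gauge
- sleeve_2: brass sleeve, one of five look-alikes of which three or four are present: tube open at both ends, 60 mm tall, outer diameter 42, two thin black bands, 0.12 kg, standing on the blue mat at the start. Origin: centre of its lower end, z along the tube. Its bore is 28 mm (fits the gauge) or 24 mm (does not); which one must be found on the gauge
- sleeve_3: brass sleeve, one of five look-alikes of which three or four are present: tube open at both ends, 60 mm tall, outer diameter 42, two thin black bands, 0.12 kg, standing on the blue mat at the start. Origin: centre of its lower end, z along the tube. Its bore is 28 mm (fits the gauge) or 24 mm (does not); which one must be found on the gauge
- sleeve_4: brass sleeve, one of five look-alikes of which three or four are present: tube open at both ends, 60 mm tall, outer diameter 42, two thin black bands, 0.12 kg, standing on the blue mat at the start. Origin: centre of its lower end, z along the tube. Its bore is 28 mm (fits the gauge) or 24 mm (does not); which one must be found on the gauge
- sleeve_5: brass sleeve, one of five look-alikes of which three or four are present: tube open at both ends, 60 mm tall, outer diameter 42, two thin black bands, 0.12 kg, standing on the blue mat at the start. Origin: centre of its lower end, z along the tube. Its bore is 28 mm (fits the gauge) or 24 mm (does not); which one must be found on the gauge
- pin_0 (a point): foot of an upright gauge pin: on its axis, at the base plate's top, 12 mm above the table. Pin, upwards from here: 26 mm diameter to 33 mm, 45 degree shoulder to 36 mm, 20 mm diameter to 50 mm, nose tapering to 14 mm diameter at 54 mm. A sleeve that fits drops to the plate (its lower end 12 mm above the table); one that does not stays on the shoulder (about 46 mm above the table)
- pin_1 (a point): foot of an upright gauge pin: on its axis, at the base plate's top, 12 mm above the table. Pin, upwards from here: 26 mm diameter to 33 mm, 45 degree shoulder to 36 mm, 20 mm diameter to 50 mm, nose tapering to 14 mm diameter at 54 mm. A sleeve that fits drops to the plate (its lower end 12 mm above the table); one that does not stays on the shoulder (about 46 mm above the table)
- pin_2 (a point): foot of an upright gauge pin: on its axis, at the base plate's top, 12 mm above the table. Pin, upwards from here: 26 mm diameter to 33 mm, 45 degree shoulder to 36 mm, 20 mm diameter to 50 mm, nose tapering to 14 mm diameter at 54 mm. A sleeve that fits drops to the plate (its lower end 12 mm above the table); one that does not stays on the shoulder (about 46 mm above the table)
- pin_3 (a point): foot of an upright gauge pin: on its axis, at the base plate's top, 12 mm above the table. Pin, upwards from here: 26 mm diameter to 33 mm, 45 degree shoulder to 36 mm, 20 mm diameter to 50 mm, nose tapering to 14 mm diameter at 54 mm. A sleeve that fits drops to the plate (its lower end 12 mm above the table); one that does not stays on the shoulder (about 46 mm above the table)
- gauge: dark steel gauge plate, 170 x 170 x 12 mm, fixed to the table, with the four gauge pins standing in a square of 96 mm pitch (at +-48 mm along its own x and y). Origin: centre of the underside; z up
- mat: blue mat the sleeves start on, 280 x 220 x 3 mm, fixed. Origin: centre of the underside; long side along its x
- reject: red open reject tray, 110 (x) x 200 (y) mm outside, walls 25 mm high and 4 mm thick, 4 mm floor, fixed. Origin: centre of the underside
- caddy: white square open carrying caddy, 170 x 170 mm outside, walls 25 mm high and 4 mm thick, 4 mm floor, loose, 0.35 kg with its handle. Origin: centre of the underside, z up. A rigid green handle arches over its middle along its own y axis; either side of it (own x) there is room for two standing sleeves, e.g. at x +-46, y +-37 mm
- handle: the caddy's rigid green arched handle: a straight flat-sided bar along the caddy's y, 12 mm wide (x), 16 mm tall, 170 mm long, its top 110 mm above the caddy's underside, on two uprights at its ends (y +-81 mm). Origin: the caddy's origin
- grip (a point): middle of the handle bar, 102 mm above the caddy's underside; the place to pinch it from above, closing along the caddy's x
- pad: delivery square marked flat on the table by a green border 200 x 200 mm outside, 176 mm inside, white within; no height to speak of. Origin: its centre
- solvent: bystander, loose, to be left alone: small white bottle with blue cap, diameter 48, 100 mm tall. Origin: at its underside
- wafer_jar: bystander, loose, to be left alone: clear flat round wafer jar, diameter 70, 30 mm tall. Origin: at its underside
- driver: bystander, loose, to be left alone: screwdriver lying flat, 150 mm long
- lens_box: bystander, loose, to be left alone: black box 70 x 50 x 35 mm. Origin: at its underside
- weight: bystander, loose, to be left alone: steel weight with a knob, diameter 44, 54 mm tall. Origin: at its underside
- tape: bystander, loose, to be left alone: yellow tape roll, outer diameter 80, 20 mm tall. Origin: at its underside
- tweezer_case: bystander, loose, to be left alone: orange flat case 120 x 22 x 14 mm, between mat and gauge. Origin: at its underside
Things that resemble listed ones, but are neither listed nor needed, are in the scene too. What is shaped like the sleeve_4 but pink is not meant.

How it is judged:
By the outcome, as a careful person would: the job done as asked, in the order asked, and still so for the second after the job is handed in, with the robot touching nothing.
Of sleeve_1, sleeve_2, sleeve_3, sleeve_4, sleeve_5 only 3 to 4 are there at a start; the rules pass over those that are not, and their reading is None.
At some moment in a run one of caddy, sleeve_1, sleeve_2, sleeve_3, sleeve_4, sleeve_5 may be knocked a few centimetres aside while the robot is not near it.
It also fails if it takes over 210 s, if anything falls off the work surface, if the arm or the gripper's body presses on something with over 40 N, if the wrist force passes 120 N, or if a joint passes its speed limit or range.

ROBOT

A 7-joint arm with a two-finger parallel gripper is mounted at the origin on the work surface. World frame = base frame: x ahead of the robot, y to its left, z up, the work surface at z = 0. Lengths are in m, angles in rad, forces in N, time in s.
With the tool pointing down it reaches from about 0.425 to 1.025 m from the base axis. Payload 3.6 kg.
Tool frame: the origin (TCP) lies between the finger pads; the fingertips stand 17 mm ahead of it and the grasp point (between the pads) lies 2 mm behind it; z points along the fingers, y is the line along which they close (so a half turn about z gives the same grasp; the last joint's range is limited). The gripper opens to 85 mm and grips with 20 to 120 N. Pads are 22 mm wide; open, the fingers measure 114 mm over their backs; the gripper's body (76 mm by 85 mm) begins 54 mm behind the grasp point. The pads swing forward as they close: fully open they stand 13 mm farther back than shut.
Start: joints at [1.222, 0.591, 0.048, 1.609, -0.033, 0.943, -0.034], TCP at [0.183, -0.701, 0.248] pointing down, gripper open.
Joint ranges: [-2.69, 2.69], [-0.47, 2.24], [-1.27, 1.36], [0.19, 2.51], [-1.53, 4.68], [0.08, 2.07], [-3.09, 3.09]. Speed limits (rad/s): [2.57, 2.57, 3.14, 3.14, 3.14, 3.14, 3.14].

INTERFACE

Orientations are given as a rotation vector (axis times angle).
In Python, from station import env, camera, camera_params gives the robot as it stands.
- The arm moves only by the tool jog_arm, never from a script. Its argument "increments" is a list of rows, each an object with "fingers": the opening, from 0 (shut) to 1 (fully open); "delta_pos": the shift along the tool's x, y, z in m, a list of three; "turn": the turn, a rotation vector about the tool's x, y, z in degrees, a list of three. A call has 1 to 20 rows; each row shifts and turns the commanded pose from where the row before left it, along the tool's axes as they then stand; what a row does not reach is not made up. A row lasts 1/8 s, in which the tool goes at most 62.5 mm and 10.7 degrees, less where a joint would pass 70% of its speed; a pose out of reach is approached as far as the arm can. A call is refused whole if a number of a shift passes 0.0625 or a number of a turn 10.7, either way. A call with a gripper value outside its range is refused whole. The fingers move at their own pace and stop on an object; "grip_force" is the grip in N (left out, the last holds). Time passes only in rows, so rows that do not move let the fingers close. It gives the time, the measured TCP pose, the force, the opening and the grip force at its end, in the units of the state.
- env.sense(): the state, without advancing time (a new reading comes with each control period).
- camera(name): name is "scene" or "top"; returns (picture, depth): 420x560x3 uint8, red, green, blue; 420x560 float32, m along the optical axis (not along the pixel's ray), 0 where there is no reading.
- camera_params(name): a dict with "fx", "fy", "cx", "cy" (pixels), "k1" (the pictures are not rectified: a ray, as slopes to the right and down, at radius r is drawn at 1 + k1 r^2 times it, then the intrinsics apply), "eye" and "attitude" of the camera in the world. Camera axes: x right, y up, looking along -z (the intrinsics and any distortion apply to the point x, -y, -z); pixel columns grow to the right and rows downward; lengths in m; the calibration is good to about 2 mm. A picture is of the moment at which its call begins. camera_params takes no time and is no camera call.
- env.job_done(): hands the job in; it is judged then, once.
The state is a dict: "time": time; "joint_pos": joint angles; "dq": joint speeds; "joint_efforts": joint torques, N m; "eef_pos": TCP position; "tool_rot": TCP orientation; "ft_force": force on the tool from outside, world axes, zero at the start; "ft_torque": the same for the moment, N m; "grip_width": finger opening in m; "finger_force": force on a finger pad.
Only numpy, scipy, OpenCV 4.12 (cv2) and the standard library are available. Lean on these libraries where they do the work, as an engineer would, in place of code of your own. Each camera call takes 0.05 s, during which the arm holds its last target. There are 200 camera calls.

## Working session

There is one attempt and no reset: what is moved stays moved. The work goes in short steps, Python scripts to look and compute and a tool call to move; the robot and the scene stay as the last step left them, time stands still between calls to the robot, and variables do not carry over. Pictures are saved under pics/ and viewed, at most 14 in all, crops included, and the job is handed in when it is done.

Besides the shell and the picture viewer there is one more tool, called after ">>>" as a command line: name --argument value ..., lists and objects as JSON in quotes. jog_arm: Moves the arm, as the interface text tells. Its arguments: {"type":"object","properties":{"increments":{"type":"array"},"grip_force":{"type":"number"}},"required":["increments"]}

```bash
mkdir -p pics
cat > h.py <<'E'
import numpy as np,cv2
from scipy.spatial.transform import Rotation as R
from station import env,camera,camera_params
def snap(n,f):
    im,d=camera(n); cv2.imwrite('pics/'+f+'.png',cv2.cvtColor(im,cv2.COLOR_RGB2BGR)); np.savez('pics/'+f+'.npz',im=im,d=d); return im,d
def att(p):
    a=np.array(p['attitude'],float)
    return a if a.shape==(3,3) else (R.from_rotvec(a).as_matrix() if a.size==3 else R.from_quat(a).as_matrix())
def rays(n,uv):
    p=camera_params(n); uv=np.atleast_2d(np.array(uv,float))
    K=np.array([[p['fx'],0,p['cx']],[0,p['fy'],p['cy']],[0,0,1.]])
    q=cv2.undistortPoints(uv[:,None],K,np.array([p['k1'],0,0,0.]))[:,0]
    return np.array(p['eye']),np.c_[q[:,0],-q[:,1],-np.ones(len(q))]@att(p).T
def onplane(n,uv,z):
    e,r=rays(n,uv); return e+r*((z-e[2])/r[:,2])[:,None]
def cloud(n,d):
    h,w=d.shape; u,v=np.meshgrid(np.arange(w),np.arange(h)); e,r=rays(n,np.c_[u.ravel(),v.ravel()])
    return (e+r*d.reshape(-1,1)).reshape(h,w,3)
E
python3 - <<'E'
from h import *
for n in('scene','top'):
    snap(n,n+'0'); print(camera_params(n))
print(env.sense())
E
```

```text
{'fx': 399.53539408854465, 'fy': 399.53539408854465, 'cx': 279.4953822991311, 'cy': 209.45930852204086, 'k1': -0.05939509027686939, 'eye': array([1.26454338, 0.1782142 , 0.58236156]), 'attitude': array([0.62608092, 0.96095849, 1.7705679 ])}
{'fx': 500.58006255159427, 'fy': 500.58006255159427, 'cx': 282.3522394785352, 'cy': 202.89708794703748, 'k1': -0.14418475463638658, 'eye': array([ 0.49954462, -0.10981348,  1.2051406 ]), 'attitude': array([ 0.03793469, -0.01630718, -1.59041105])}
{'time': 0.1, 'joint_pos': array([ 1.22148672,  0.59202914,  0.04831665,  1.60970312, -0.0332923 ,
        0.94271022, -0.03368529]), 'dq': array([ 1.13042750e-03, -7.58207804e-04,  4.19765144e-04, -3.28243872e-03,
       -1.59564927e-03,  9.00129231e-05, -2.15519865e-04]), 'joint_efforts': array([ 5.01122428e-03, -5.49998152e+01,  1.55345824e+00, -1.98824394e+01,
        9.72445006e-03,  3.81015911e-03, -6.67391603e-06]), 'eef_pos': array([ 0.18326588, -0.70071208,  0.24725087]), 'tool_rot': array([-3.11392049e+00, -4.00612563e-01,  6.07636432e-04]), 'ft_force': array([ 0.25618967, -1.07651587,  0.40229808]), 'ft_torque': array([-0.02457241,  0.03720044, -0.00548412]), 'finger_force': 0.0, 'grip_width': 0.08526298070387985}
```

View pics/top0.png

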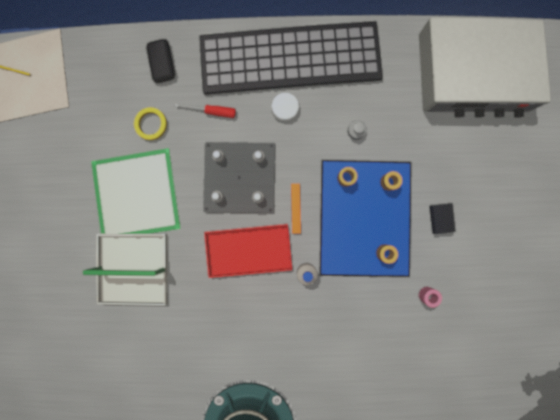

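View pics/scene0.png

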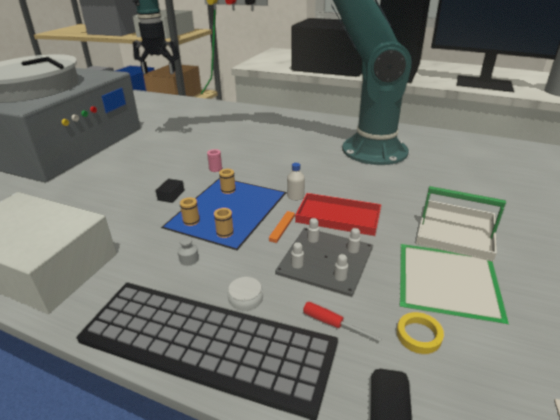

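The top view shows three sleeves at (348,176), (393,181) and (388,254). The four pins are at (218,157), (260,157), (258,198) and (217,197). The caddy is at (132,270) with the pad at (136,193), and the red tray is at (249,251). The pink decoy is at (431,297). Next I'll measure.

```bash
cat >> h.py <<'E'
def hsv(im): return cv2.cvtColor(im,cv2.COLOR_RGB2HSV)
def comps(m,a=30):
    n,l,s,c=cv2.connectedComponentsWithStats(m.astype(np.uint8),connectivity=8)
    return [(s[i,4],c[i],l==i) for i in range(1,n) if s[i,4]>=a]
E
python3 - <<'E'
from h import *
np.set_printoptions(precision=4,suppress=True)
z=np.load('pics/top0.npz'); im,d=z['im'],z['d']; P=cloud('top',d); H=hsv(im)
z2=np.load('pics/scene0.npz'); im2,d2=z2['im'],z2['d']; P2=cloud('scene',d2); H2=hsv(im2)
print('table z',P[330,300],P2[130,200])
def col(H,a,b,s=120,v=60): return (H[...,0]>=a)&(H[...,0]<=b)&(H[...,1]>s)&(H[...,2]>v)
for nm,PP,HH in(('top',P,H),('sc',P2,H2)):
    for A,c,m in comps(col(HH,8,22,100),40):
        q=PP[m]; q=q[q[:,2]>.05]
        if len(q)>8: (cc,wh,an)=cv2.minAreaRect(q[:,:2].astype(np.float32)); cir=cv2.minEnclosingCircle(q[:,:2].astype(np.float32)); print(nm,'sleeve',A,c,cc,cir,np.median(q[:,2]))
# pins
for nm,PP in(('top',P),('sc',P2)):
    reg=(PP[...,2]>.05)&(PP[...,2]<.09)&(PP[...,0]>.4)&(PP[...,0]<.75)&(PP[...,1]>-.1)&(PP[...,1]<.15)
    for A,c,m in comps(reg,8): q=PP[m]; print(nm,'pin',A,c,q.mean(0),q.max(0)[2])
def rect(nm,m,zz):
    cs,_=cv2.findContours(m.astype(np.uint8),cv2.RETR_EXTERNAL,cv2.CHAIN_APPROX_NONE); c=max(cs,key=cv2.contourArea)[:,0]
    w=onplane('top',c,zz)[:,:2]; print(nm,cv2.minAreaRect(w.astype(np.float32)))
rect('mat',col(H,100,125),.003)
rect('tray',col(H,0,5,150)|col(H,174,180,150),.025)
g=col(H,45,80,100,50)
for A,c,m in comps(g,60): rect('green z0 %d'%A,m,0.); rect('green z.11',m,.11)
rect('gauge',[m for A,c,m in comps((H[...,2]<100)&(H[...,1]<80),1000) if 200<c[0]<280 and 140<c[1]<215][0],.012)
q=P[(P[...,2]>.085)&g]; print('bar',len(q),cv2.minAreaRect(q[:,:2].astype(np.float32)),np.median(q[:,2]))
# caddy rim by height
m=(P[...,2]>.018)&(P[...,2]<.032)&(P[...,1]>.1)&(P[...,0]<.5); q=P[m]; print('rim',len(q),cv2.minAreaRect(q[:,:2].astype(np.float32)))
E
```

```text
table z [ 0.2346 -0.1301  0.0031] [ 0.0581 -0.654   0.0005]
top sleeve 111 [347.027  176.2432] (0.597481369972229, -0.24575823545455933) ((0.5975087285041809, -0.24484778940677643), 0.019018106162548065) 0.06339473422766162
top sleeve 181 [392.1326 180.6409] (0.5381377935409546, -0.2413121610879898) ((0.5462579727172852, -0.23768135905265808), 0.13623349368572235) 0.06331063351457455
top sleeve 195 [387.7077 254.0154] (0.4173297882080078, -0.33316925168037415) ((0.4175017476081848, -0.334135502576828), 0.020664529874920845) 0.06332450164116943
sc sleeve 70 [193.4571  36.3571] (-0.8180438280105591, -1.2051044702529907) ((-0.8180297613143921, -1.2060425281524658), 0.16701802611351013) 0.16922561535447236
sc sleeve 119 [86.9076 38.2605] (0.20446258783340454, -0.8710564374923706) ((0.32943618297576904, -0.9726042151451111), 1.4829379320144653) 0.1687467673920628
sc sleeve 284 [226.7289 179.6725] (0.8305938839912415, -0.07510307431221008) ((0.8362383246421814, -0.0839739590883255), 0.5022830963134766) 0.061048672021753236
sc sleeve 368 [189.0978 210.2364] (0.9255720376968384, -0.099069625
[... 1210 characters left out ...]
(0.5634751319885254, 0.2339857816696167), (0.17757906019687653, 0.1769692748785019), 7.77272367477417)
green z0 222 ((0.37951090931892395, 0.3117545247077942), (0.17874284088611603, 0.009894036687910557), 89.74005126953125)
green z.11 ((0.3904670178890228, 0.2732756435871124), (0.16242794692516327, 0.008990945294499397), 89.74004364013672)
gauge ((0.6036700010299683, 0.007393963634967804), (0.1649898737668991, 0.16640417277812958), 88.4093017578125)
bar 226 ((0.42517533898353577, 0.11843234300613403), (0.04342867434024811, 0.4781440198421478), 12.857344627380371) 0.11058695851235045
rim 661 ((0.2514474093914032, 0.246853306889534), (0.47948169708251953, 0.201773539185524), 11.42356014251709)
```

```bash
cat >> h.py <<'E'
np.set_printoptions(precision=4,suppress=True)
def sleeves(im,d,zlo=.055,zhi=.072,n='top'):
    H=hsv(im); m=(H[...,0]>=8)&(H[...,0]<=24)&(H[...,1]>90)&(H[...,2]>50); P=cloud(n,d); out=[]
    m&=(P[...,2]>zlo)&(P[...,2]<zhi)
    m=cv2.morphologyEx(m.astype(np.uint8),cv2.MORPH_CLOSE,np.ones((5,5)))
    for A,c,k in comps(m,40):
        cs,_=cv2.findContours(k.astype(np.uint8),cv2.RETR_EXTERNAL,cv2.CHAIN_APPROX_NONE)
        (u,v),(a,b),_=cv2.fitEllipse(cs[0]); zz=np.median(P[k&(P[...,2]>zlo)][:,2]); w=onplane(n,[(u,v)],zz-.002)[0]
        out.append((A,np.array([u,v]),np.array([a,b]),w))
    return out
def plan(pos,psi=0.,s=None):
    s=s or env.sense(); Rm=R.from_rotvec(s['tool_rot']); p=np.array(s['eef_pos'])
    Rt=R.from_euler('z',psi,degrees=True)*R.from_rotvec([np.pi,0,0])
    t=(Rm.inv()*Rt).as_rotvec(degrees=True)
    print('pos',p,'turn now',t,'| delta world',np.array(pos)-p,'delta in target frame',Rt.inv().apply(np.array(pos)-p))
E
python3 - <<'E'
from h import *
z=np.load('pics/top0.npz')
for s in sleeves(z['im'],z['d']): print(*s)
z=np.load('pics/scene0.npz')
for s in sleeves(z['im'],z['d'],n='scene'):
  print('sc',*s)
z=np.load('pics/top0.npz'); g=cv2.cvtColor(z['im'],cv2.COLOR_RGB2GRAY)
roi=np.zeros_like(g); roi[147:210,209:270]=1
for A,c,k in comps((g>105)&(roi>0),15): print('pin',A,c,onplane('top',[c],.06)[0])
plan([.6,-.246,.2])
E
```

```text
120 [347.3861 175.8911] [15.8259 16.3289] [ 0.5981 -0.2448  0.0614]
161 [391.9278 180.3322] [16.109  17.0858] [ 0.5859 -0.3474  0.0616]
178 [387.7443 253.9251] [16.5565 17.4455] [ 0.4174 -0.3335  0.0614]
sc 114 [226.0701 172.9224] [ 8.7877 14.4005] [ 0.4231 -0.3347  0.0598]
sc 151 [187.7097 202.77  ] [10.4539 16.2334] [ 0.5926 -0.3487  0.0601]
sc 167 [222.4737 214.1309] [11.7922 15.9847] [ 0.6038 -0.2454  0.059 ]
pin 111 [216.3874 153.991 ] [0.6552 0.0557 0.06  ]
pin 114 [257.6491 154.5877] [ 0.6516 -0.0398  0.06  ]
pin 116 [215.4397 195.0603] [0.5603 0.0591 0.06  ]
pin 117 [256.8376 195.7179] [ 0.5568 -0.0363  0.06  ]
pos [ 0.1833 -0.7007  0.2473] turn now [-0.1154  0.0222 14.6619] | delta world [ 0.4167  0.4547 -0.0473] delta in target frame [ 0.4167 -0.4547  0.0473]
```

>>> jog_arm --increments '[{"fingers":0.8,"delta_pos":[0,0,0],"turn":[-0.06,0.01,7.33]},{"fingers":0.8,"delta_pos":[0,0,0],"turn":[-0.06,0.01,7.33]},{"fingers":0.8,"delta_pos":[0.035,-0.038,0.004],"turn":[0,0,0]},{"fingers":0.8,"delta_pos":[0.035,-0.038,0.004],"turn":[0,0,0]},{"fingers":0.8,"delta_pos":[0.035,-0.038,0.004],"turn":[0,0,0]},{"fingers":0.8,"delta_pos":[0.035,-0.038,0.004],"turn":[0,0,0]},{"fingers":0.8,"delta_pos":[0.035,-0.038,0.004],"turn":[0,0,0]},{"fingers":0.8,"delta_pos":[0.035,-0.038,0.004],"turn":[0,0,0]},{"fingers":0.8,"delta_pos":[0.035,-0.038,0.004],"turn":[0,0,0]},{"fingers":0.8,"delta_pos":[0.035,-0.038,0.004],"turn":[0,0,0]},{"fingers":0.8,"delta_pos":[0.035,-0.038,0.004],"turn":[0,0,0]},{"fingers":0.8,"delta_pos":[0.035,-0.038,0.004],"turn":[0,0,0]},{"fingers":0.8,"delta_pos":[0.035,-0.038,0.004],"turn":[0,0,0]},{"fingers":0.8,"delta_pos":[0.033,-0.035,0.003],"turn":[0,0,0]},{"fingers":0.8,"delta_pos":[0,0,0],"turn":[0,0,0]},{"fingers":0.8,"delta_pos":[0,0,0],"turn":[0,0,0]}]'

```text
time: 2.1
eef_pos: [0.6008, -0.2487, 0.2001]
tool_rot: [3.139, 0.0, -0.001]
ft_force: [-0.8, -0.6, -0.2]
grip_width: 0.0683
finger_force: 0.0
```

Run:
```python
from h import *
plan([.6,-.245,.046])
for n in('top','scene'):
  for s in sleeves(*snap(n,n+'1'),n=n): print(n,*s)
```

```text
pos [ 0.6008 -0.2487  0.2001] turn now [0.1322 0.0517 0.0159] | delta world [-0.0008  0.0037 -0.1541] delta in target frame [-0.0008 -0.0037  0.1541]
scene 108 [226.1926 173.0752] [ 8.733  13.6364] [ 0.4226 -0.3346  0.0592]
scene 155 [187.8217 202.8409] [10.9034 16.0616] [ 0.5921 -0.3487  0.0596]
scene 181 [222.5897 213.9115] [12.175  16.8954] [ 0.6032 -0.2454  0.0592]
```

>>> jog_arm --increments '[{"fingers":0.8,"delta_pos":[0,-0.0037,0.03],"turn":[0,0,0]},{"fingers":0.8,"delta_pos":[0,0,0.03],"turn":[0,0,0]},{"fingers":0.8,"delta_pos":[0,0,0.03],"turn":[0,0,0]},{"fingers":0.8,"delta_pos":[0,0,0.03],"turn":[0,0,0]},{"fingers":0.8,"delta_pos":[0,0,0.034],"turn":[0,0,0]},{"fingers":0.8,"delta_pos":[0,0,0],"turn":[0,0,0]},{"fingers":0.3,"delta_pos":[0,0,0],"turn":[0,0,0]},{"fingers":0.3,"delta_pos":[0,0,0],"turn":[0,0,0]},{"fingers":0.3,"delta_pos":[0,0,0],"turn":[0,0,0]},{"fingers":0.3,"delta_pos":[0,0,0],"turn":[0,0,0]}]' --grip_force 40

```text
time: 3.45
eef_pos: [0.6026, -0.2461, 0.0485]
tool_rot: [3.138, -0.001, 0.005]
ft_force: [-0.2, -1.0, 7.1]
grip_width: 0.0409
finger_force: 41.1
```

Run:
```python
from h import *
plan([.6,-.245,.2])
for n in('top','scene'):
  for s in sleeves(*snap(n,n+'2'),n=n): print(n,*s)
```

```text
pos [ 0.6026 -0.2461  0.0485] turn now [ 0.2024 -0.1833 -0.027 ] | delta world [-0.0026  0.0011  0.1515] delta in target frame [-0.0026 -0.0011 -0.1515]
top 98 [393.8542 180.6379] [11.8864 15.3387] [ 0.5852 -0.3519  0.0617]
scene 152 [187.865  202.7351] [10.7651 15.8825] [ 0.5919 -0.3487  0.0598]
scene 154 [220.559 214.243] [11.9676 14.7233] [ 0.6062 -0.2491  0.0592]
```

>>> jog_arm --increments '[{"fingers":0.3,"delta_pos":[0,0,-0.03],"turn":[0.2,-0.18,0]},{"fingers":0.3,"delta_pos":[0,0,-0.04],"turn":[0,0,0]},{"fingers":0.3,"delta_pos":[0,0,-0.04],"turn":[0,0,0]},{"fingers":0.3,"delta_pos":[0,0,-0.02],"turn":[0,0,0]},{"fingers":0.3,"delta_pos":[0.009,-0.034,0],"turn":[0,0,0]},{"fingers":0.3,"delta_pos":[0.009,-0.034,0],"turn":[0,0,0]},{"fingers":0.3,"delta_pos":[0.009,-0.034,0],"turn":[0,0,0]},{"fingers":0.3,"delta_pos":[0.009,-0.034,0],"turn":[0,0,0]},{"fingers":0.3,"delta_pos":[0.009,-0.034,0],"turn":[0,0,0]},{"fingers":0.3,"delta_pos":[0.009,-0.034,0],"turn":[0,0,0]},{"fingers":0.3,"delta_pos":[0,0,0.03],"turn":[0,0,0]},{"fingers":0.3,"delta_pos":[0,0,0.02],"turn":[0,0,0]},{"fingers":0.3,"delta_pos":[0,0,0],"turn":[0,0,0]},{"fingers":0.3,"delta_pos":[0,0,0],"turn":[0,0,0]}]'

```text
time: 5.3
eef_pos: [0.6558, -0.0422, 0.127]
tool_rot: [-3.141, 0.002, 0.004]
ft_force: [-0.3, -1.3, -1.2]
grip_width: 0.041
finger_force: 41.1
```

Run:
```python
from h import *
plan([.656,-.0415,.1205])
im,d=snap('scene','scene3'); cv2.imwrite('pics/c3.png',cv2.resize(cv2.cvtColor(im,cv2.COLOR_RGB2BGR)[140:320,220:420],None,fx=4,fy=3.3,interpolation=cv2.INTER_CUBIC)[:600,:800])
im,d=snap('top','top3')
```

```text
pos [ 0.6558 -0.0422  0.127 ] turn now [-0.0563  0.1322 -0.0879] | delta world [ 0.0002  0.0007 -0.0065] delta in target frame [ 0.0002 -0.0007  0.0065]
```

View pics/c3.png

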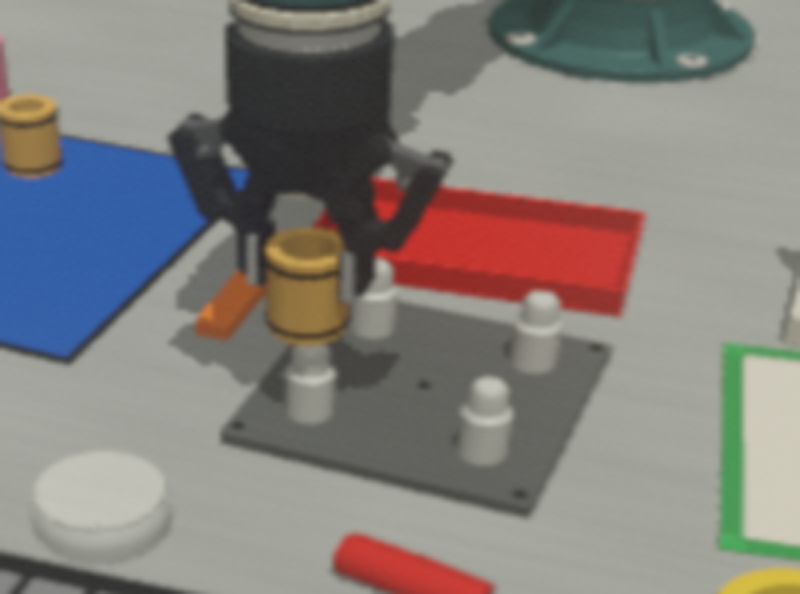

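```bash
cat >> h.py <<'E'
def lateral(n,uv,p0):
    e,r=rays(n,uv); h=np.array(p0[:2])-e[:2]; h/=np.linalg.norm(h); t=((np.array(p0[:2])-e[:2])@h)/(r[:,:2]@h)
    q=e+r*t[:,None]; return (q[:,:2]-p0[:2])@np.array([-h[1],h[0]]), q[:,2]   # + = left as seen from camera
def edges(g,rows,c0,w=10,rad=22):
    # outermost strong gradient either side
    out=[]
    for v in rows:
        x=g[v].astype(float); gr=np.gradient(x)
        out.append((gr,)) 
    return out
E
python3 - <<'E'
from h import *
z=np.load('pics/scene0.npz')['im']; w=np.load('pics/scene3.npz')['im']
g=cv2.cvtColor(z,cv2.COLOR_RGB2GRAY); S=hsv(w)
p0=(.653,-.041)
for v in range(244,266,2):
    seg=np.where(g[v,285:312]>125)[0]+285
    if len(seg)>4: u=(seg[0]+seg[-1])/2; l,zz=lateral('scene',[(u,v)],p0); print('pin',v,seg[0],seg[-1],l*1e3,zz)
for v in range(212,244,2):
    m=(S[v,280:315,0]>=8)&(S[v,280:315,0]<=26)&(S[v,280:315,1]>90); seg=np.where(m)[0]+280
    if len(seg)>4: u=(seg[0]+seg[-1])/2; l,zz=lateral('scene',[(u,v)],p0); print('slv',v,seg[0],seg[-1],l*1e3,zz)
# top view visible sleeve part
t=np.load('pics/top3.npz'); P=cloud('top',t['d']); H=hsv(t['im']); m=(H[...,0]>=8)&(H[...,0]<=24)&(H[...,1]>100)
m[:, :235]=0; m[:,285:]=0; m[:130]=0;m[200:]=0; 
print(m.sum(), P[m][:,:].mean(0) if m.sum() else '')
E
```

```text
pin 244 285 301 [8.8546] [0.0654]
pin 246 285 301 [8.8288] [0.0601]
pin 248 285 301 [8.8027] [0.0548]
pin 250 285 301 [8.7764] [0.0494]
pin 252 285 303 [6.6504] [0.044]
pin 254 285 303 [6.6158] [0.0386]
pin 256 294 302 [-1.8725] [0.0333]
pin 258 294 301 [-0.8789] [0.0277]
pin 260 294 301 [-0.942] [0.0222]
pin 262 294 301 [-1.0058] [0.0166]
pin 264 294 301 [-1.0701] [0.0109]
slv 212 287 305 [3.3605] [0.1453]
slv 214 286 305 [4.3008] [0.1406]
slv 216 286 304 [5.2473] [0.1358]
slv 218 286 304 [5.2117] [0.131]
slv 220 287 304 [4.1839] [0.1262]
slv 222 280 303 [12.1094] [0.1212]
slv 224 280 304 [11.0971] [0.1163]
slv 226 280 304 [11.0807] [0.1114]
slv 228 280 304 [11.0641] [0.1064]
slv 230 280 304 [11.0473] [0.1014]
slv 232 280 306 [9.004] [0.0964]
slv 234 280 306 [8.9797] [0.0913]
slv 236 280 306 [8.9552] [0.0862]
slv 238 288 305 [1.7672] [0.0812]
slv 240 289 305 [0.6904] [0.0761]
slv 242 290 304 [0.6359] [0.0708]
0
```

>>> jog_arm --increments '[{"fingers":0.3,"delta_pos":[0,-0.0015,0.01],"turn":[0,0.13,0]},{"fingers":0.3,"delta_pos":[0,0,0.008],"turn":[0,0,0]},{"fingers":0.3,"delta_pos":[0,0,0.006],"turn":[0,0,0]},{"fingers":0.3,"delta_pos":[0,0,0.003],"turn":[0,0,0]},{"fingers":0.3,"delta_pos":[0,0,0],"turn":[0,0,0]},{"fingers":0.3,"delta_pos":[0,0,0],"turn":[0,0,0]}]'

```text
time: 6.15
eef_pos: [0.6559, -0.0397, 0.1]
tool_rot: [-3.14, 0.0, -0.0]
ft_force: [0.2, 0.1, -1.4]
grip_width: 0.0412
finger_force: 41.1
```

>>> jog_arm --increments '[{"fingers":0.3,"delta_pos":[0,0,0.003],"turn":[0,0,0]},{"fingers":0.3,"delta_pos":[0,0,0.002],"turn":[0,0,0]},{"fingers":0.3,"delta_pos":[0,0,0],"turn":[0,0,0]}]'

```text
time: 6.52
eef_pos: [0.6555, -0.0396, 0.0945]
tool_rot: [-3.14, 0.0, 0.001]
ft_force: [-0.5, 0.8, -1.0]
grip_width: 0.0408
finger_force: 41.1
```

>>> jog_arm --increments '[{"fingers":0.7,"delta_pos":[0,0,0],"turn":[0,0,0]},{"fingers":0.7,"delta_pos":[0,0,0],"turn":[0,0,0]},{"fingers":0.7,"delta_pos":[0,0,0],"turn":[0,0,0]},{"fingers":0.7,"delta_pos":[0,0,-0.02],"turn":[0,0,0]},{"fingers":0.7,"delta_pos":[0,0,-0.04],"turn":[0,0,0]},{"fingers":0.7,"delta_pos":[0,0,-0.04],"turn":[0,0,0]},{"fingers":0.7,"delta_pos":[-0.0109,0.04,0],"turn":[0,0,0]},{"fingers":0.7,"delta_pos":[-0.01,0.04,0],"turn":[0,0,0]},{"fingers":0.7,"delta_pos":[-0.01,0.04,0],"turn":[0,0,0]},{"fingers":0.7,"delta_pos":[-0.01,0.04,0],"turn":[0,0,0]},{"fingers":0.7,"delta_pos":[-0.01,0.04,0],"turn":[0,0,0]},{"fingers":0.7,"delta_pos":[-0.01,0.04,0],"turn":[0,0,0]},{"fingers":0.7,"delta_pos":[-0.01,0.035,0],"turn":[0,0,0]},{"fingers":0.7,"delta_pos":[0,0.035,0],"turn":[0,0,0]},{"fingers":0.7,"delta_pos":[0,0,0],"turn":[0,0,0]},{"fingers":0.7,"delta_pos":[0,0,0],"turn":[0,0,0]}]'

```text
time: 8.52
eef_pos: [0.5852, -0.3488, 0.1952]
tool_rot: [-3.139, -0.001, -0.001]
ft_force: [0.5, 0.1, -0.1]
grip_width: 0.06
finger_force: 0.0
```

Run:
```python
from h import *
plan([.588,-.3487,.0485])
for n in('top','scene'):
  for s in sleeves(*snap(n,n+'4'),n=n,zhi=.125): print(n,*s)
im=np.load('pics/scene4.npz')['im']
cv2.imwrite('pics/c4.png',cv2.resize(cv2.cvtColor(im,cv2.COLOR_RGB2BGR)[140:320,180:420],None,fx=3.3,fy=3.3,interpolation=cv2.INTER_CUBIC)[:600,:800])
```

```text
pos [ 0.5852 -0.3488  0.1952] turn now [-0.1231 -0.0394  0.0212] | delta world [ 0.0028  0.0001 -0.1467] delta in target frame [ 0.0028 -0.0001  0.1467]
top 158 [258.1595 154.6244] [17.0508 17.5012] [ 0.6501 -0.0416  0.0702]
top 66 [391.0714 184.7823] [ 6.6339 14.4319] [ 0.5757 -0.345   0.0621]
top 182 [387.9078 253.9807] [16.5558 17.8473] [ 0.4172 -0.3339  0.0613]
scene 117 [225.9014 172.9143] [ 8.5237 15.1072] [ 0.4227 -0.3355  0.0596]
scene 160 [187.9093 202.5914] [10.9346 16.4283] [ 0.5914 -0.3489  0.0598]
scene 287 [297.1162 245.4367] [18.2418 19.973 ] [ 0.6578 -0.0396  0.0658]
```

View pics/c4.png

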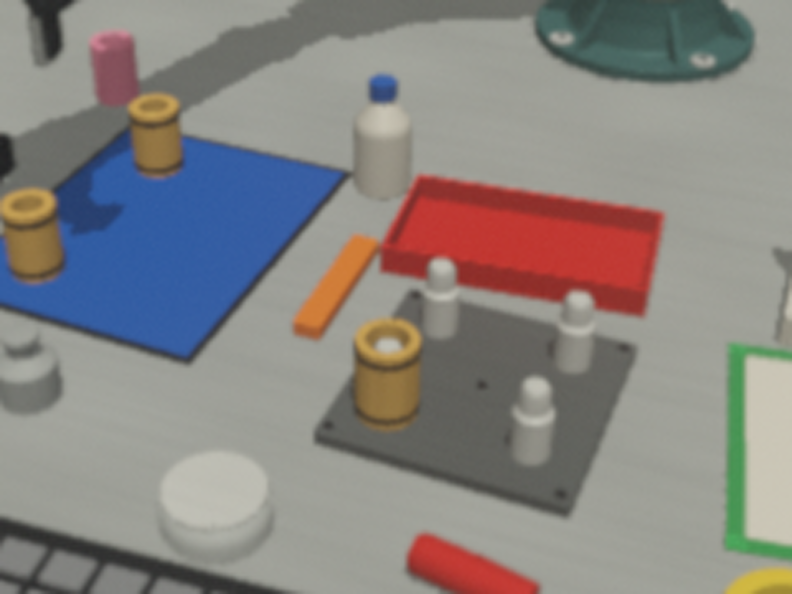

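The first sleeve dropped to the plate (rim at z≈0.07), with its ring on the pin at about (388,375) in the crop. Next is sleeve B.

>>> jog_arm --increments '[{"fingers":0.8,"delta_pos":[0.002,0,0.03],"turn":[-0.12,0,0]},{"fingers":0.8,"delta_pos":[0,0,0.03],"turn":[0,0,0]},{"fingers":0.8,"delta_pos":[0,0,0.03],"turn":[0,0,0]},{"fingers":0.8,"delta_pos":[0,0,0.03],"turn":[0,0,0]},{"fingers":0.8,"delta_pos":[0,0,0.027],"turn":[0,0,0]},{"fingers":0.8,"delta_pos":[0,0,0],"turn":[0,0,0]},{"fingers":0.3,"delta_pos":[0,0,0],"turn":[0,0,0]},{"fingers":0.3,"delta_pos":[0,0,0],"turn":[0,0,0]},{"fingers":0.3,"delta_pos":[0,0,0],"turn":[0,0,0]},{"fingers":0.3,"delta_pos":[0,0,0],"turn":[0,0,0]}]'

```text
time: 9.88
eef_pos: [0.588, -0.35, 0.0491]
tool_rot: [3.14, 0.0, 0.004]
ft_force: [-0.3, 1.7, 7.3]
grip_width: 0.0407
finger_force: 41.1
```

Run:
```python
from h import *
plan([.588,-.3487,.0485])
```

```text
pos [ 0.588  -0.35    0.0491] turn now [ 0.0822 -0.1382  0.0135] | delta world [-0.      0.0013 -0.0006] delta in target frame [-0.     -0.0013  0.0006]
```

>>> jog_arm --increments '[{"fingers":0.3,"delta_pos":[0,0,-0.03],"turn":[0.08,-0.14,0]},{"fingers":0.3,"delta_pos":[0,0,-0.05],"turn":[0,0,0]},{"fingers":0.3,"delta_pos":[0,0,-0.05],"turn":[0,0,0]},{"fingers":0.3,"delta_pos":[0.0065,-0.04,0],"turn":[0,0,0]},{"fingers":0.3,"delta_pos":[0.0065,-0.04,0],"turn":[0,0,0]},{"fingers":0.3,"delta_pos":[0.0065,-0.04,0],"turn":[0,0,0]},{"fingers":0.3,"delta_pos":[0.0065,-0.04,0],"turn":[0,0,0]},{"fingers":0.3,"delta_pos":[0.0065,-0.04,0],"turn":[0,0,0]},{"fingers":0.3,"delta_pos":[0.0065,-0.04,0],"turn":[0,0,0]},{"fingers":0.3,"delta_pos":[0.0065,-0.04,0],"turn":[0,0,0]},{"fingers":0.3,"delta_pos":[0.0065,-0.04,0],"turn":[0,0,0]},{"fingers":0.3,"delta_pos":[0.0065,-0.04,0],"turn":[0,0,0]},{"fingers":0.3,"delta_pos":[0.0065,-0.04,0],"turn":[0,0,0]},{"fingers":0.3,"delta_pos":[0.0027,-0.0065,0],"turn":[0,0,0]},{"fingers":0.3,"delta_pos":[0,0,0.03],"turn":[0,0,0]},{"fingers":0.3,"delta_pos":[0,0,0.025],"turn":[0,0,0]},{"fingers":0.3,"delta_pos":[0,0,0],"turn":[0,0,0]},{"fingers":0.3,"delta_pos":[0,0,0],"turn":[0,0,0]}]'

```text
time: 12.12
eef_pos: [0.6551, 0.0557, 0.1232]
tool_rot: [-3.141, 0.002, 0.003]
ft_force: [0.5, -0.8, -0.3]
grip_width: 0.0408
finger_force: 41.0
```

Run:
```python
from h import *
plan([.6557,.0565,.0961])
im,d=snap('scene','scene5')
cv2.imwrite('pics/c5.png',cv2.resize(cv2.cvtColor(im,cv2.COLOR_RGB2BGR)[180:280,270:390],None,fx=6,fy=6,interpolation=cv2.INTER_CUBIC)[:600,:800])
```

```text
pos [0.6551 0.0557 0.1232] turn now [-0.0187  0.0981 -0.0662] | delta world [ 0.0006  0.0008 -0.0271] delta in target frame [ 0.0006 -0.0008  0.0271]
```

View pics/c5.png

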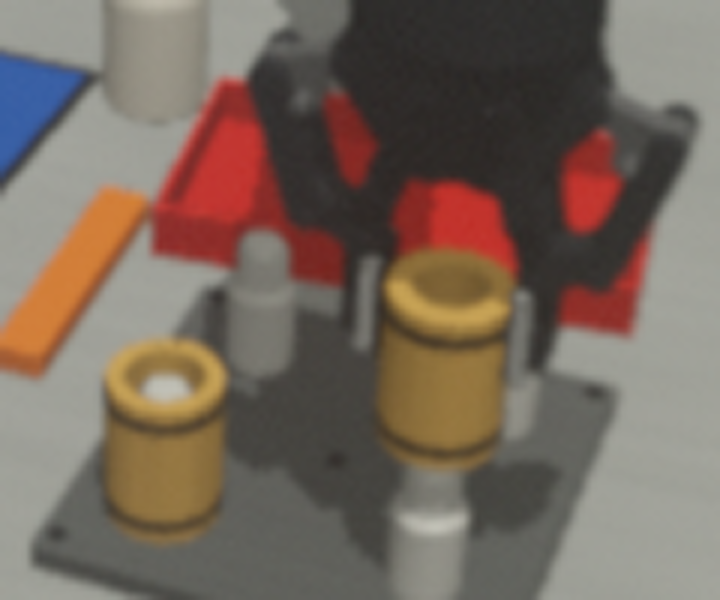

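Sleeve axis, extrapolated, meets the pin at about (430,540) in the crop, so it's aligned. I'll lower it and release.

>>> jog_arm --increments '[{"fingers":0.3,"delta_pos":[0.0003,-0.0004,0.01],"turn":[0,0.1,0]},{"fingers":0.3,"delta_pos":[0,0,0.008],"turn":[0,0,0]},{"fingers":0.3,"delta_pos":[0,0,0.006],"turn":[0,0,0]},{"fingers":0.3,"delta_pos":[0,0,0.004],"turn":[0,0,0]},{"fingers":0.3,"delta_pos":[0,0,0],"turn":[0,0,0]},{"fingers":0.3,"delta_pos":[0,0,0],"turn":[0,0,0]}]'

```text
time: 12.92
eef_pos: [0.6548, 0.0572, 0.0945]
tool_rot: [-3.141, 0.0, 0.002]
ft_force: [-0.5, 0.4, -1.8]
grip_width: 0.0405
finger_force: 41.0
```

>>> jog_arm --increments '[{"fingers":0.7,"delta_pos":[0,0,0],"turn":[0,0,0]},{"fingers":0.7,"delta_pos":[0,0,0],"turn":[0,0,0]},{"fingers":0.7,"delta_pos":[0,0,0],"turn":[0,0,0]},{"fingers":0.7,"delta_pos":[0,0,-0.02],"turn":[0,0,0]},{"fingers":0.7,"delta_pos":[0,0,-0.04],"turn":[0,0,0]},{"fingers":0.7,"delta_pos":[0,0,-0.04],"turn":[0,0,0]},{"fingers":0.7,"delta_pos":[-0.0235,0.0393,0],"turn":[0,0,0]},{"fingers":0.7,"delta_pos":[-0.0235,0.0393,0],"turn":[0,0,0]},{"fingers":0.7,"delta_pos":[-0.0235,0.0393,0],"turn":[0,0,0]},{"fingers":0.7,"delta_pos":[-0.0235,0.0393,0],"turn":[0,0,0]},{"fingers":0.7,"delta_pos":[-0.0235,0.0393,0],"turn":[0,0,0]},{"fingers":0.7,"delta_pos":[-0.0235,0.0393,0],"turn":[0,0,0]},{"fingers":0.7,"delta_pos":[-0.0235,0.0393,0],"turn":[0,0,0]},{"fingers":0.7,"delta_pos":[-0.0235,0.0393,0],"turn":[0,0,0]},{"fingers":0.7,"delta_pos":[-0.0235,0.0393,0],"turn":[0,0,0]},{"fingers":0.7,"delta_pos":[-0.0235,0.0393,0],"turn":[0,0,0]},{"fingers":0.8,"delta_pos":[0,0,0],"turn":[0,0,0]},{"fingers":0.8,"delta_pos":[0,0,0],"turn":[0,0,0]}]'

```text
time: 15.18
eef_pos: [0.4204, -0.3359, 0.1954]
tool_rot: [-3.141, 0.0, -0.001]
ft_force: [0.7, -0.1, -0.0]
grip_width: 0.0684
finger_force: 0.0
```

Run:
```python
from h import *
plan([.4195,-.336,.0485])
for n in('top','scene'):
  for s in sleeves(*snap(n,n+'6'),n=n,zhi=.125): print(n,*s)
```

```text
pos [ 0.4204 -0.3359  0.1954] turn now [-0.0249 -0.0315 -0.0161] | delta world [-0.0009 -0.0001 -0.1469] delta in target frame [-0.0009  0.0001  0.1469]
top 248 [214.0564 154.0068] [16.468  20.9383] [0.6496 0.0548 0.1022]
top 160 [258.1898 154.5808] [17.0556 17.5417] [ 0.6502 -0.0416  0.0702]
top 77 [386.7611 249.9786] [ 8.402  15.2543] [ 0.4265 -0.3314  0.0616]
scene 116 [225.8341 172.891 ] [ 8.4836 15.0091] [ 0.4228 -0.3356  0.0596]
scene 637 [343.2195 250.8047] [22.116  35.2667] [0.6682 0.0588 0.0889]
scene 284 [297.1509 245.3548] [18.0603 19.9497] [ 0.6576 -0.0396  0.0659]
```

>>> jog_arm --increments '[{"fingers":0.8,"delta_pos":[0,0,0.03],"turn":[0,0,0]},{"fingers":0.8,"delta_pos":[0,0,0.03],"turn":[0,0,0]},{"fingers":0.8,"delta_pos":[0,0,0.03],"turn":[0,0,0]},{"fingers":0.8,"delta_pos":[0,0,0.03],"turn":[0,0,0]},{"fingers":0.8,"delta_pos":[0,0,0.027],"turn":[0,0,0]},{"fingers":0.8,"delta_pos":[0,0,0],"turn":[0,0,0]},{"fingers":0.3,"delta_pos":[0,0,0],"turn":[0,0,0]},{"fingers":0.3,"delta_pos":[0,0,0],"turn":[0,0,0]},{"fingers":0.3,"delta_pos":[0,0,0],"turn":[0,0,0]},{"fingers":0.3,"delta_pos":[0,0,0],"turn":[0,0,0]}]'

```text
time: 16.52
eef_pos: [0.4208, -0.3359, 0.0487]
tool_rot: [-3.142, -0.001, -0.002]
ft_force: [0.4, 2.1, 6.7]
grip_width: 0.0413
finger_force: 40.9
```

Run:
```python
from h import *
plan([.588,-.3487,.0485])
```

```text
pos [ 0.4208 -0.3359  0.0487] turn now [-0.0013 -0.0678  0.0243] | delta world [ 0.1672 -0.0128 -0.0002] delta in target frame [0.1672 0.0128 0.0002]
```

>>> jog_arm --increments '[{"fingers":0.3,"delta_pos":[0,0,-0.03],"turn":[0,0,0]},{"fingers":0.3,"delta_pos":[0,0,-0.05],"turn":[0,0,0]},{"fingers":0.3,"delta_pos":[0,0,-0.05],"turn":[0,0,0]},{"fingers":0.3,"delta_pos":[0.0377,0,0],"turn":[0,0,0]},{"fingers":0.3,"delta_pos":[0.03,-0.0373,0],"turn":[0,0,0]},{"fingers":0.3,"delta_pos":[0.03,-0.0373,0],"turn":[0,0,0]},{"fingers":0.3,"delta_pos":[0.02,-0.0373,0],"turn":[0,0,0]},{"fingers":0.3,"delta_pos":[0.01,-0.0373,0],"turn":[0,0,0]},{"fingers":0.3,"delta_pos":[0.01,-0.0373,0],"turn":[0,0,0]},{"fingers":0.3,"delta_pos":[0,-0.0373,0],"turn":[0,0,0]},{"fingers":0.3,"delta_pos":[0,-0.0373,0],"turn":[0,0,0]},{"fingers":0.3,"delta_pos":[0,-0.0373,0],"turn":[0,0,0]},{"fingers":0.3,"delta_pos":[0,0,0.03],"turn":[0,0,0]},{"fingers":0.3,"delta_pos":[0,0,0.025],"turn":[0,0,0]},{"fingers":0.3,"delta_pos":[0,0,0],"turn":[0,0,0]},{"fingers":0.3,"delta_pos":[0,0,0],"turn":[0,0,0]}]'

```text
time: 18.52
eef_pos: [0.558, -0.0379, 0.1232]
tool_rot: [-3.141, 0.001, -0.0]
ft_force: [0.0, 0.0, -0.9]
grip_width: 0.0412
finger_force: 41.2
```

Run:
```python
from h import *
plan([.5585,-.0375,.0945])
im,d=snap('scene','scene7')
cv2.imwrite('pics/c7.png',cv2.resize(cv2.cvtColor(im,cv2.COLOR_RGB2BGR)[170:270,270:390],None,fx=6,fy=6,interpolation=cv2.INTER_CUBIC)[:600,:800])
```

```text
pos [ 0.558  -0.0379  0.1232] turn now [-0.0325 -0.0022 -0.034 ] | delta world [ 0.0005  0.0004 -0.0287] delta in target frame [ 0.0005 -0.0004  0.0287]
```

View pics/c7.png

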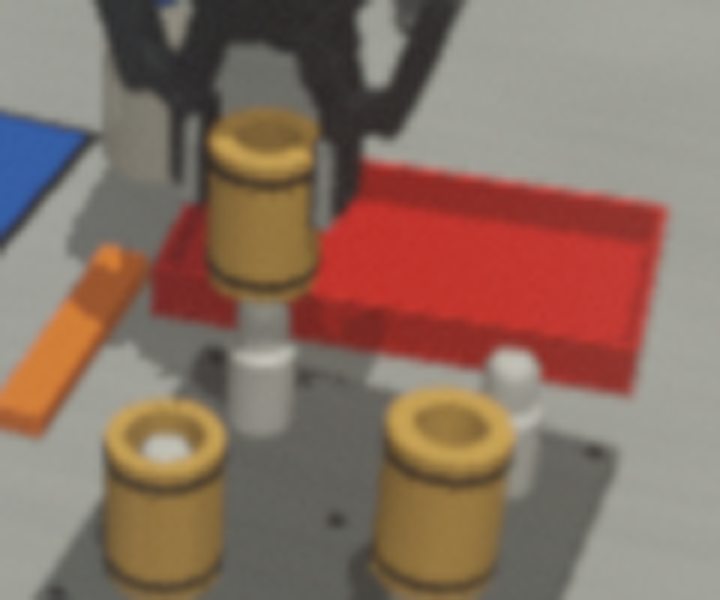

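Sleeve C at (262,290) is centred over its pin at (262,400). Sleeve B visibly stands higher on its shoulder.

>>> jog_arm --increments '[{"fingers":0.3,"delta_pos":[0.0005,-0.0003,0.01],"turn":[0,0,0]},{"fingers":0.3,"delta_pos":[0,0,0.008],"turn":[0,0,0]},{"fingers":0.3,"delta_pos":[0,0,0.006],"turn":[0,0,0]},{"fingers":0.3,"delta_pos":[0,0,0.004],"turn":[0,0,0]},{"fingers":0.3,"delta_pos":[0,0,0],"turn":[0,0,0]},{"fingers":0.3,"delta_pos":[0,0,0],"turn":[0,0,0]}]'

```text
time: 19.32
eef_pos: [0.5582, -0.0372, 0.0946]
tool_rot: [-3.141, 0.0, 0.001]
ft_force: [-0.5, -1.0, -0.6]
grip_width: 0.041
finger_force: 41.2
```

>>> jog_arm --increments '[{"fingers":0.7,"delta_pos":[0,0,0],"turn":[0,0,0]},{"fingers":0.7,"delta_pos":[0,0,0],"turn":[0,0,0]},{"fingers":0.7,"delta_pos":[0,0,0],"turn":[0,0,0]},{"fingers":0.7,"delta_pos":[0,0,-0.02],"turn":[0,0,0]},{"fingers":0.7,"delta_pos":[0,0,-0.04],"turn":[0,0,0]},{"fingers":0.7,"delta_pos":[0,0,-0.05],"turn":[0,0,0]},{"fingers":0.7,"delta_pos":[0,0.05,-0.02],"turn":[0,0,0]},{"fingers":0.7,"delta_pos":[0,0.05,0],"turn":[0,0,0]},{"fingers":0.7,"delta_pos":[0,0.05,0],"turn":[0,0,0]},{"fingers":0.7,"delta_pos":[0,0.05,0],"turn":[0,0,0]},{"fingers":0.7,"delta_pos":[0,0,0],"turn":[0,0,0]},{"fingers":0.7,"delta_pos":[0,0,0],"turn":[0,0,0]}]'

```text
time: 20.82
eef_pos: [0.558, -0.2366, 0.2242]
tool_rot: [-3.14, 0.0, 0.002]
ft_force: [-0.7, -0.0, -0.4]
grip_width: 0.0595
finger_force: 0.0
```

Run:
```python
from h import *
plan([.6557,-.0396,.09])
for n in('top','scene'):
  for s in sleeves(*snap(n,n+'8'),n=n,zhi=.125): print(n,*s)
im=np.load('pics/scene8.npz')['im']
cv2.imwrite('pics/c8.png',cv2.resize(cv2.cvtColor(im,cv2.COLOR_RGB2BGR)[140:320,150:540],None,fx=2,fy=2,interpolation=cv2.INTER_CUBIC))
```

```text
pos [ 0.558  -0.2366  0.2242] turn now [-0.1019  0.079  -0.0082] | delta world [ 0.0977  0.197  -0.1342] delta in target frame [ 0.0977 -0.197   0.1342]
top 240 [214.2748 154.2323] [16.3203 20.5391] [0.6491 0.0544 0.102 ]
top 159 [258.1731 154.6157] [17.1392 17.5331] [ 0.6502 -0.0416  0.0697]
top 230 [256.4798 196.0077] [17.7285 19.1108] [ 0.554  -0.0383  0.1036]
scene 492 [313.6155 214.4041] [19.1547 31.2139] [ 0.5697 -0.0338  0.0885]
scene 638 [343.2087 250.7869] [22.1085 35.2408] [0.6686 0.0588 0.0892]
scene 284 [297.1165 245.3511] [18.0004 20.0445] [ 0.6577 -0.0396  0.0659]
```

View pics/c8.png

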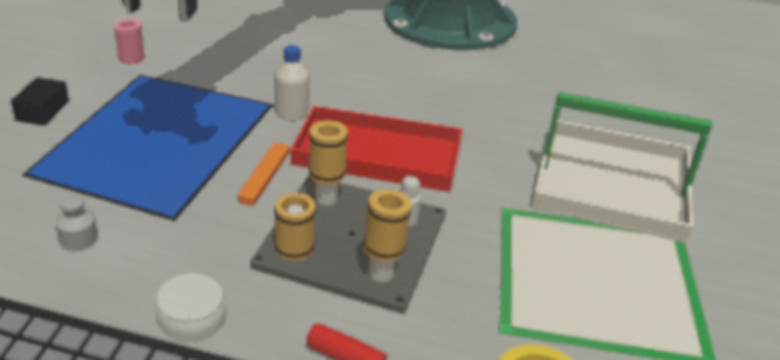

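Both views agree. A at crop (295,225) is down on the plate. B at (388,225) and C at (328,150) are up on the shoulders, with pin visible below them. The mat is empty and all three sleeves stand on the gauge together. C goes to the red tray first.

>>> jog_arm --increments '[{"fingers":0.7,"delta_pos":[0,-0.05,0],"turn":[0,0,0]},{"fingers":0.7,"delta_pos":[0,-0.05,0],"turn":[0,0,0]},{"fingers":0.7,"delta_pos":[0,-0.05,0],"turn":[0,0,0]},{"fingers":0.7,"delta_pos":[0,-0.0495,0],"turn":[0,0,0]},{"fingers":0.7,"delta_pos":[0,0,0],"turn":[0,0,0]},{"fingers":0.7,"delta_pos":[0,0,0.05],"turn":[0,0,0]},{"fingers":0.7,"delta_pos":[0,0,0.05],"turn":[0,0,0]},{"fingers":0.7,"delta_pos":[0,0,0.032],"turn":[0,0,0]},{"fingers":0.7,"delta_pos":[0,0,0],"turn":[0,0,0]},{"fingers":0.3,"delta_pos":[0,0,0],"turn":[0,0,0]},{"fingers":0.3,"delta_pos":[0,0,0],"turn":[0,0,0]},{"fingers":0.3,"delta_pos":[0,0,0],"turn":[0,0,0]},{"fingers":0.3,"delta_pos":[0,0,0],"turn":[0,0,0]}]'

```text
time: 22.55
eef_pos: [0.559, -0.0376, 0.0937]
tool_rot: [-3.141, 0.0, -0.002]
ft_force: [-0.5, 0.2, 5.5]
grip_width: 0.0416
finger_force: 41.1
```

>>> jog_arm --increments '[{"fingers":0.3,"delta_pos":[0,0,-0.02],"turn":[0,0,0]},{"fingers":0.3,"delta_pos":[0,0,-0.04],"turn":[0,0,0]},{"fingers":0.3,"delta_pos":[0,0,0],"turn":[0,0,0]},{"fingers":0.3,"delta_pos":[-0.031,0.003,0],"turn":[0,0,0]},{"fingers":0.3,"delta_pos":[-0.031,0.003,0],"turn":[0,0,0]},{"fingers":0.3,"delta_pos":[-0.031,0.003,0],"turn":[0,0,0]},{"fingers":0.3,"delta_pos":[-0.031,0.003,0],"turn":[0,0,0]},{"fingers":0.3,"delta_pos":[0,0,0],"turn":[0,0,0]},{"fingers":0.3,"delta_pos":[0,0,0.03],"turn":[0,0,0]},{"fingers":0.3,"delta_pos":[0,0,0.03],"turn":[0,0,0]},{"fingers":0.3,"delta_pos":[0,0,0.025],"turn":[0,0,0]},{"fingers":0.3,"delta_pos":[0,0,0.01],"turn":[0,0,0]},{"fingers":0.3,"delta_pos":[0,0,0.005],"turn":[0,0,0]},{"fingers":0.3,"delta_pos":[0,0,0],"turn":[0,0,0]},{"fingers":0.3,"delta_pos":[0,0,0],"turn":[0,0,0]}]'

```text
time: 24.42
eef_pos: [0.4346, -0.0496, 0.0531]
tool_rot: [-3.141, -0.0, -0.001]
ft_force: [-0.6, -0.6, -0.9]
grip_width: 0.0411
finger_force: 40.9
```

>>> jog_arm --increments '[{"fingers":0.3,"delta_pos":[0,0,0.001],"turn":[0,0,0]},{"fingers":0.7,"delta_pos":[0,0,0],"turn":[0,0,0]},{"fingers":0.7,"delta_pos":[0,0,0],"turn":[0,0,0]},{"fingers":0.7,"delta_pos":[0,0,0],"turn":[0,0,0]},{"fingers":0.7,"delta_pos":[0,0,-0.03],"turn":[0,0,0]},{"fingers":0.7,"delta_pos":[0,0,-0.06],"turn":[0,0,0]},{"fingers":0.7,"delta_pos":[0,0,-0.06],"turn":[0,0,0]},{"fingers":0.7,"delta_pos":[0.0367,-0.0177,0],"turn":[0,0,0]},{"fingers":0.7,"delta_pos":[0.0367,-0.0177,0],"turn":[0,0,0]},{"fingers":0.7,"delta_pos":[0.0367,-0.0177,0],"turn":[0,0,0]},{"fingers":0.7,"delta_pos":[0.0367,-0.0177,0],"turn":[0,0,0]},{"fingers":0.7,"delta_pos":[0.0367,-0.0177,0],"turn":[0,0,0]},{"fingers":0.7,"delta_pos":[0.0367,-0.0177,0],"turn":[0,0,0]},{"fingers":0.7,"delta_pos":[0,0,0],"turn":[0,0,0]},{"fingers":0.7,"delta_pos":[0,0,0],"turn":[0,0,0]}]'

```text
time: 26.3
eef_pos: [0.6531, 0.0559, 0.2007]
tool_rot: [-3.142, 0.0, 0.005]
ft_force: [-0.3, 0.2, -0.0]
grip_width: 0.0601
finger_force: 0.0
```

Run:
```python
from h import *
plan([.6548,.0567,.0937])
for n in('top','scene'):
  for s in sleeves(*snap(n,n+'9'),n=n,zhi=.125): print(n,*s)
```

```text
pos [0.6531 0.0559 0.2007] turn now [-0.0041  0.189  -0.0122] | delta world [ 0.0017  0.0008 -0.107 ] delta in target frame [ 0.0017 -0.0008  0.107 ]
top 155 [258.23   154.5941] [16.8839 17.5102] [ 0.6502 -0.0417  0.0696]
top 134 [215.3102 157.0643] [10.5354 18.2796] [0.6429 0.0524 0.1003]
top 192 [263.5568 250.1527] [17.5139 17.9163] [ 0.4321 -0.0495  0.0626]
scene 76 [320.5458 194.6181] [ 8.6    11.2869] [ 0.4405 -0.0572  0.0604]
scene 641 [343.2934 250.7823] [22.3101 35.1628] [0.6682 0.0589 0.089 ]
scene 288 [297.1301 245.4347] [18.1798 20.116 ] [ 0.6577 -0.0396  0.0658]
```

>>> jog_arm --increments '[{"fingers":0.7,"delta_pos":[0.001,-0.001,0.04],"turn":[0,0.19,0]},{"fingers":0.7,"delta_pos":[0,0,0.04],"turn":[0,0,0]},{"fingers":0.7,"delta_pos":[0,0,0.027],"turn":[0,0,0]},{"fingers":0.7,"delta_pos":[0,0,0],"turn":[0,0,0]},{"fingers":0.3,"delta_pos":[0,0,0],"turn":[0,0,0]},{"fingers":0.3,"delta_pos":[0,0,0],"turn":[0,0,0]},{"fingers":0.3,"delta_pos":[0,0,0],"turn":[0,0,0]},{"fingers":0.3,"delta_pos":[0,0,0],"turn":[0,0,0]},{"fingers":0.3,"delta_pos":[0,0,-0.02],"turn":[0,0,0]},{"fingers":0.3,"delta_pos":[0,0,-0.04],"turn":[0,0,0]},{"fingers":0.3,"delta_pos":[0,0,0],"turn":[0,0,0]},{"fingers":0.3,"delta_pos":[0,0,0],"turn":[0,0,0]}]'

```text
time: 27.9
eef_pos: [0.6549, 0.0579, 0.1546]
tool_rot: [-3.14, -0.001, -0.003]
ft_force: [-0.9, -0.2, -1.9]
grip_width: 0.0411
finger_force: 40.9
```

>>> jog_arm --increments '[{"fingers":0.3,"delta_pos":[-0.0366,0.002,0],"turn":[0,0,0]},{"fingers":0.3,"delta_pos":[-0.0366,0.002,0],"turn":[0,0,0]},{"fingers":0.3,"delta_pos":[-0.0366,0.002,0],"turn":[0,0,0]},{"fingers":0.3,"delta_pos":[-0.0366,0.002,0],"turn":[0,0,0]},{"fingers":0.3,"delta_pos":[-0.0366,0.002,0],"turn":[0,0,0]},{"fingers":0.3,"delta_pos":[-0.0366,0.002,0],"turn":[0,0,0]},{"fingers":0.3,"delta_pos":[0,0,0],"turn":[0,0,0]},{"fingers":0.3,"delta_pos":[0,0,0.03],"turn":[0,0,0]},{"fingers":0.3,"delta_pos":[0,0,0.03],"turn":[0,0,0]},{"fingers":0.3,"delta_pos":[0,0,0.025],"turn":[0,0,0]},{"fingers":0.3,"delta_pos":[0,0,0.01],"turn":[0,0,0]},{"fingers":0.3,"delta_pos":[0,0,0.004],"turn":[0,0,0]},{"fingers":0.3,"delta_pos":[0,0,0],"turn":[0,0,0]},{"fingers":0.3,"delta_pos":[0,0,0],"turn":[0,0,0]}]'

```text
time: 29.65
eef_pos: [0.4365, 0.0456, 0.0555]
tool_rot: [-3.141, 0.0, -0.006]
ft_force: [0.7, 0.8, -2.3]
grip_width: 0.0405
finger_force: 40.9
```

>>> jog_arm --increments '[{"fingers":0.3,"delta_pos":[0,0,0.0025],"turn":[0,0,0]},{"fingers":0.3,"delta_pos":[0,0,0],"turn":[0,0,0]},{"fingers":0.7,"delta_pos":[0,0,0],"turn":[0,0,0]},{"fingers":0.7,"delta_pos":[0,0,0],"turn":[0,0,0]},{"fingers":0.7,"delta_pos":[0,0,0],"turn":[0,0,0]},{"fingers":0.7,"delta_pos":[0,0,-0.03],"turn":[0,0,0]},{"fingers":0.7,"delta_pos":[0,0,-0.06],"turn":[0,0,0]},{"fingers":0.7,"delta_pos":[0,0,-0.06],"turn":[0,0,0]},{"fingers":0.7,"delta_pos":[0.0365,0.0142,0],"turn":[0,0,0]},{"fingers":0.7,"delta_pos":[0.0365,0.0142,0],"turn":[0,0,0]},{"fingers":0.7,"delta_pos":[0.0365,0.0142,0],"turn":[0,0,0]},{"fingers":0.7,"delta_pos":[0.0365,0.0142,0],"turn":[0,0,0]},{"fingers":0.7,"delta_pos":[0.0365,0.0142,0],"turn":[0,0,0]},{"fingers":0.7,"delta_pos":[0.0365,0.0142,0],"turn":[0,0,0]},{"fingers":0.7,"delta_pos":[0,0,0],"turn":[0,0,0]},{"fingers":0.7,"delta_pos":[0,0,0],"turn":[0,0,0]}]'

```text
time: 31.65
eef_pos: [0.6533, -0.0394, 0.202]
tool_rot: [-3.14, -0.0, 0.001]
ft_force: [-0.3, -0.1, 0.5]
grip_width: 0.0598
finger_force: 0.0
```

Run:
```python
from h import *
plan([.6557,-.0396,.0595])
for n in('top','scene'):
  for s in sleeves(*snap(n,n+'10'),n=n,zhi=.125): print(n,*s)
z=np.load('pics/top10.npz'); im,d=z['im'],z['d']; H=hsv(im); P=cloud('top',d)
g=(H[...,0]>=45)&(H[...,0]<=85)&(H[...,1]>100)&(H[...,2]>40)
for A,c,m in comps(g,60):
    cs,_=cv2.findContours(m.astype(np.uint8),cv2.RETR_EXTERNAL,cv2.CHAIN_APPROX_NONE); c=cs[0][:,0]
    for zz in (0,.11): print(A,zz,cv2.minAreaRect(onplane('top',c,zz)[:,:2].astype(np.float32)))
    if A<400: print('line',np.median(P[m][:,2])); vx=cv2.fitLine(onplane('top',np.argwhere(m)[:,::-1],.108)[:,:2].astype(np.float32),cv2.DIST_L2,0,.01,.01); print(vx.ravel())
# caddy outer rim: white pixels by plane fit at z=.025
m=(P[...,2]>.017)&(P[...,2]<.033)&(P[...,1]>.16)&(P[...,1]<.38)&(P[...,0]>.28)&(P[...,0]<.5)
k=max(comps(m,50),key=lambda t:t[0]); q=P[m]; print(k[0],q.min(0),q.max(0)); 
cv2.imwrite('pics/c10.png',cv2.resize(cv2.cvtColor(im,cv2.COLOR_RGB2BGR)[140:320,70:280],None,fx=3.3,fy=3.3,interpolation=cv2.INTER_CUBIC))
```

```text
pos [ 0.6533 -0.0394  0.202 ] turn now [-0.0662  0.0203  0.0027] | delta world [ 0.0024 -0.0002 -0.1425] delta in target frame [0.0024 0.0002 0.1425]
top 66 [261.932  157.0228] [ 7.8772 14.2001] [ 0.6445 -0.05    0.0693]
top 192 [263.5568 250.1527] [17.5139 17.9163] [ 0.4321 -0.0495  0.0625]
scene 127 [325.1548 194.6335] [10.571  14.2212] [ 0.4357 -0.0467  0.0599]
scene 174 [361.0208 202.9288] [11.5868 17.0682] [0.4418 0.0455 0.0602]
scene 290 [297.0573 245.289 ] [18.1579 20.2367] [ 0.6576 -0.0398  0.066 ]
401 0 ((0.5801534652709961, 0.2685261070728302), (0.17410069704055786, 0.19671116769313812), 8.02350902557373)
401 0.11 ((0.5727958679199219, 0.23399291932582855), (0.15820957720279694, 0.1787562370300293), 8.023523330688477)
65 0 ((0.48124775290489197, 0.21816083788871765), (0.005370310973376036, 0.07546660304069519), 7.681504726409912)
65 0.11 ((0.48291775584220886, 0.18822476267814636), (0.004880120512098074, 0.06857834756374359), 7.68147611618042)
line 0.0015364358290490543
[ 0.1244 -0.9922  0.4832  0.1868]
184 0 ((0.37957707047462463, 0.3230123519897461), (0.15622900426387787, 0.009891810826957226), 89.76384735107422)
184 0.11 ((0.3905271887779236, 0.2835058569908142), (0.14196909964084625, 0.008988925255835056), 89.76384735107422)
line 0.11017078882216125
[0.029  0.9996 0.3901 0.2909]
271 [0.304  0.1866 0.017 ] [0.4742 0.3607 0.0314]
```

View pics/c10.png

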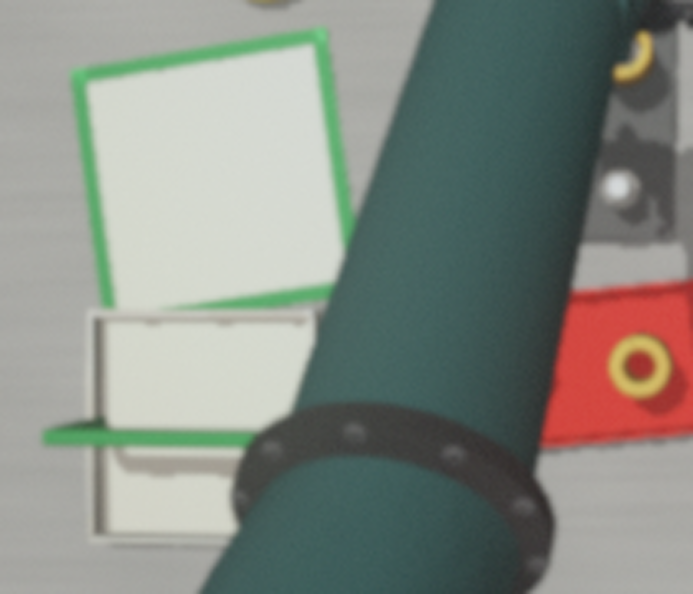

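Handle bar spans crop (45–255,437), and the pad's edge line tilts about +7.8°. The caddy hasn't moved, and sleeve C is in the tray at (640,365). I'll fetch A.

>>> jog_arm --increments '[{"fingers":0.7,"delta_pos":[0.002,0,0.04],"turn":[0,0,0]},{"fingers":0.7,"delta_pos":[0,0,0.04],"turn":[0,0,0]},{"fingers":0.7,"delta_pos":[0,0,0.04],"turn":[0,0,0]},{"fingers":0.7,"delta_pos":[0,0,0.022],"turn":[0,0,0]},{"fingers":0.7,"delta_pos":[0,0,0],"turn":[0,0,0]},{"fingers":0.3,"delta_pos":[0,0,0],"turn":[0,0,0]},{"fingers":0.3,"delta_pos":[0,0,0],"turn":[0,0,0]},{"fingers":0.3,"delta_pos":[0,0,0],"turn":[0,0,0]},{"fingers":0.3,"delta_pos":[0,0,0],"turn":[0,0,0]}]'

```text
time: 32.88
eef_pos: [0.6582, -0.0398, 0.0625]
tool_rot: [-3.141, 0.0, -0.008]
ft_force: [-0.4, 1.0, 6.5]
grip_width: 0.0412
finger_force: 41.2
```

>>> jog_arm --increments '[{"fingers":0.3,"delta_pos":[0,0,-0.02],"turn":[0,0,0]},{"fingers":0.3,"delta_pos":[0,0,-0.04],"turn":[0,0,0]},{"fingers":0.3,"delta_pos":[0,0,-0.04],"turn":[0,0,0]},{"fingers":0.3,"delta_pos":[0,0,0],"turn":[0,0,0]},{"fingers":0.3,"delta_pos":[0,-0.035,0],"turn":[0,0,0]},{"fingers":0.3,"delta_pos":[0,-0.035,0],"turn":[0,0,0]},{"fingers":0.3,"delta_pos":[0,-0.035,0],"turn":[0,0,0]},{"fingers":0.3,"delta_pos":[-0.012,-0.035,0],"turn":[0,0,0]},{"fingers":0.3,"delta_pos":[-0.012,-0.035,0],"turn":[0,0,0]},{"fingers":0.3,"delta_pos":[-0.012,-0.035,0],"turn":[0,0,0]},{"fingers":0.3,"delta_pos":[-0.012,-0.035,0],"turn":[0,0,0]},{"fingers":0.3,"delta_pos":[-0.012,-0.035,0],"turn":[0,0,0]},{"fingers":0.3,"delta_pos":[-0.012,-0.035,0],"turn":[0,0,0]},{"fingers":0.3,"delta_pos":[-0.03,0,0],"turn":[0,0,0]},{"fingers":0.3,"delta_pos":[-0.03,0,0],"turn":[0,0,0]},{"fingers":0.3,"delta_pos":[-0.03,0,0],"turn":[0,0,0]},{"fingers":0.3,"delta_pos":[0,0,0],"turn":[0,0,0]},{"fingers":0.3,"delta_pos":[0,0,0],"turn":[0,0,0]}]'

```text
time: 35.12
eef_pos: [0.4948, 0.2752, 0.1606]
tool_rot: [-3.141, -0.0, -0.004]
ft_force: [-0.4, 0.6, -1.8]
grip_width: 0.0409
finger_force: 41.7
```

Run:
```python
from h import *
plan([.445,.275,.0535])
im,d=snap('top','top11'); cv2.imwrite('pics/c11.png',cv2.resize(cv2.cvtColor(im,cv2.COLOR_RGB2BGR)[140:320,70:280],None,fx=3.3,fy=3.3,interpolation=cv2.INTER_CUBIC))
im,d=snap('scene','scene11')
cv2.imwrite('pics/s11.png',cv2.resize(cv2.cvtColor(im,cv2.COLOR_RGB2BGR)[120:320,280:540],None,fx=3,fy=3,interpolation=cv2.INTER_CUBIC))
```

```text
pos [0.4948 0.2752 0.1606] turn now [-0.0259 -0.1327  0.0022] | delta world [-0.0498 -0.0002 -0.1071] delta in target frame [-0.0498  0.0002  0.1071]
```

View pics/s11.png

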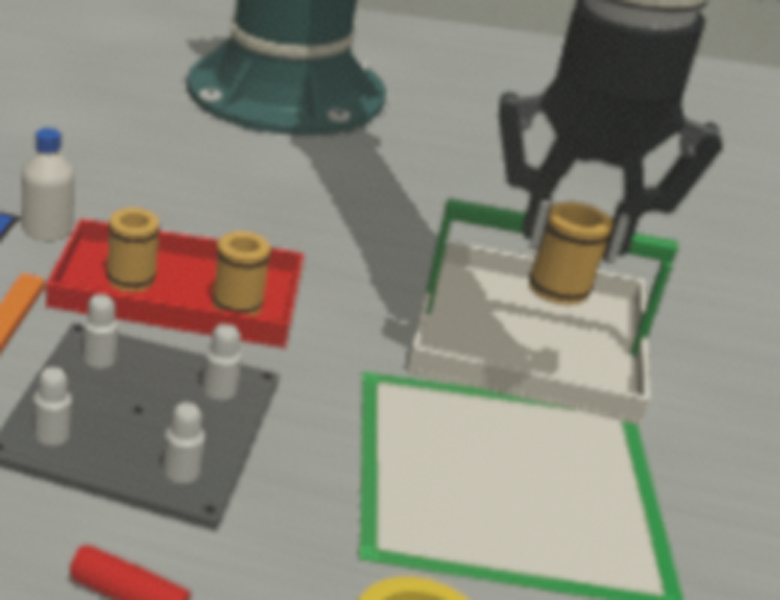

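The scene view shows both rejects standing in the tray and A hovering over the caddy's far half at (567,255). Lowering it now.

>>> jog_arm --increments '[{"fingers":0.3,"delta_pos":[-0.0235,0,0],"turn":[0,0,0]},{"fingers":0.3,"delta_pos":[-0.0235,0,0],"turn":[0,0,0]},{"fingers":0.3,"delta_pos":[0,0,0],"turn":[0,0,0]},{"fingers":0.3,"delta_pos":[0,0,0.03],"turn":[0,0,0]},{"fingers":0.3,"delta_pos":[0,0,0.03],"turn":[0,0,0]},{"fingers":0.3,"delta_pos":[0,0,0.025],"turn":[0,0,0]},{"fingers":0.3,"delta_pos":[0,0,0.012],"turn":[0,0,0]},{"fingers":0.3,"delta_pos":[0,0,0.006],"turn":[0,0,0]},{"fingers":0.3,"delta_pos":[0,0,0],"turn":[0,0,0]},{"fingers":0.3,"delta_pos":[0,0,0],"turn":[0,0,0]}]'

```text
time: 36.48
eef_pos: [0.4485, 0.2757, 0.0584]
tool_rot: [-3.14, 0.0, -0.006]
ft_force: [-0.2, -0.5, -2.0]
grip_width: 0.0406
finger_force: 41.6
```

>>> jog_arm --increments '[{"fingers":0.3,"delta_pos":[0,0,0.003],"turn":[0,0,0]},{"fingers":0.3,"delta_pos":[0,0,0],"turn":[0,0,0]},{"fingers":0.6,"delta_pos":[0,0,0],"turn":[0,0,0]},{"fingers":0.6,"delta_pos":[0,0,0],"turn":[0,0,0]},{"fingers":0.6,"delta_pos":[0,0,0],"turn":[0,0,0]},{"fingers":0.6,"delta_pos":[0,0,-0.03],"turn":[0,0,0]},{"fingers":0.6,"delta_pos":[0,0,-0.06],"turn":[0,0,0]},{"fingers":0.6,"delta_pos":[0,0,-0.06],"turn":[0,0,0]},{"fingers":0.6,"delta_pos":[0.03,0.04,-0.04],"turn":[0,0,0]},{"fingers":0.6,"delta_pos":[0.03,0.05,0],"turn":[0,0,0]},{"fingers":0.6,"delta_pos":[0,0.05,0],"turn":[0,0,0]},{"fingers":0.6,"delta_pos":[0,0.05,0],"turn":[0,0,0]},{"fingers":0.6,"delta_pos":[0,0.05,0],"turn":[0,0,0]},{"fingers":0.6,"delta_pos":[0,0.05,0],"turn":[0,0,0]},{"fingers":0.6,"delta_pos":[0,0.05,0],"turn":[0,0,0]},{"fingers":0.6,"delta_pos":[0,0.05,0],"turn":[0,0,0]},{"fingers":0.6,"delta_pos":[0,0.05,0],"turn":[0,0,0]},{"fingers":0.6,"delta_pos":[0,0,0],"turn":[0,0,0]}]'

```text
time: 38.72
eef_pos: [0.5059, -0.1691, 0.2439]
tool_rot: [3.14, -0.014, 0.005]
ft_force: [0.8, 0.6, -0.4]
grip_width: 0.0513
finger_force: 0.0
```

```bash
cat > cad.py <<'E'
from h import *
import sys
k=sys.argv[1]
im,d=snap('top','top'+k); im2,d2=snap('scene','scene'+k)
cv2.imwrite('pics/c%s.png'%k,cv2.resize(cv2.cvtColor(im,cv2.COLOR_RGB2BGR)[140:320,70:280],None,fx=3.3,fy=3.3,interpolation=cv2.INTER_CUBIC))
for n,a,b in(('top',im,d),('scene',im2,d2)):
  for s in sleeves(a,b,n=n,zhi=.125): print(n,*s)
H=hsv(im); P=cloud('top',d)
g=(H[...,0]>=45)&(H[...,0]<=85)&(H[...,1]>100)&(H[...,2]>40)
for A,c,m in comps(g,60):
    cs,_=cv2.findContours(m.astype(np.uint8),cv2.RETR_EXTERNAL,cv2.CHAIN_APPROX_NONE); c=cs[0][:,0]
    print(A,[cv2.minAreaRect(onplane('top',c,zz)[:,:2].astype(np.float32)) for zz in (0,.11)])
# bar top face: far (upper) edge line on z=.11 per column
ys=[];
for u in range(85,170,3):
    v=np.where(g[230:300,u])[0]
    if len(v) and len(v)<15: ys.append((u,v[0]+230,v[-1]+230))
ys=np.array(ys,float)
for j,nm in((1,'far'),(2,'near')):
    if len(ys)>5:
        w=onplane('top',ys[:,[0,j]],.11); p=np.polyfit(w[:,1],w[:,0],1); print('bar',nm,'yaw',-np.degrees(np.arctan(p[0])),'x at y.273',np.polyval(p,.273),w[:,1].min(),w[:,1].max())
# caddy low silhouette: bright low-sat mask edges
V=cv2.cvtColor(im,cv2.COLOR_RGB2GRAY)
print(V[232:312:2,110].tolist()); print(V[285,85:180:2].tolist())
E
python3 cad.py 12; python3 -c "
from h import *
plan([.393,.276,.2],90)"
```

```text
top 144 [125.3283 248.2392] [15.3822 16.8619] [0.4409 0.2726 0.062 ]
top 199 [222.625 249.028] [17.6889 17.8262] [0.4362 0.0443 0.0622]
top 192 [263.5723 262.7054] [17.4781 17.8376] [ 0.4034 -0.049   0.0624]
scene 144 [327.7448 189.1737] [10.4282 15.3887] [ 0.4082 -0.0481  0.0603]
scene 167 [360.9675 202.6812] [11.0555 16.9657] [0.4408 0.0451 0.0602]
scene 191 [460.7951 223.8827] [11.6919 18.547 ] [0.4462 0.2745 0.0598]
532 [((0.5698539018630981, 0.2684614062309265), (0.19478602707386017, 0.19451123476028442), 7.817904472351074), ((0.5634363889694214, 0.23393410444259644), (0.177006796002388, 0.17675715684890747), 7.81788444519043)]
213 [((0.37951090931892395, 0.3117545247077942), (0.17874284088611603, 0.009894036687910557), 89.74005126953125), ((0.3904670178890228, 0.2732756435871124), (0.16242794692516327, 0.008990945294499397), 89.74004364013672)]
bar far yaw 29.21249276797082 x at y.273 0.4184959702197531 0.17678400743497075 0.3520114974224133
bar near yaw 12.043588034002562 x at y.273 0.39300792356282543 0.17678400743497075 0.3521182378904865
[201, 190, 169, 194, 202, 203, 202, 202, 201, 201, 202, 202, 200, 201, 201, 201, 201, 201, 193, 136, 126, 136, 184, 165, 147, 158, 193, 199, 199, 199, 199, 199, 199, 198, 189, 156, 157, 149, 156, 154]
[156, 154, 155, 155, 155, 160, 164, 110, 138, 186, 199, 198, 198, 198, 198, 195, 192, 191, 193, 196, 199, 199, 200, 200, 199, 198, 192, 190, 189, 191, 198, 198, 198, 198, 199, 198, 197, 187, 185, 188, 146, 117, 142, 153, 144, 146, 157, 158]
pos [ 0.5064 -0.164   0.2434] turn now [  0.024   -0.1388 -90.0908] | delta world [-0.1134  0.44   -0.0434] delta in target frame [ 0.44   -0.1134  0.0434]
```

View pics/c12.png

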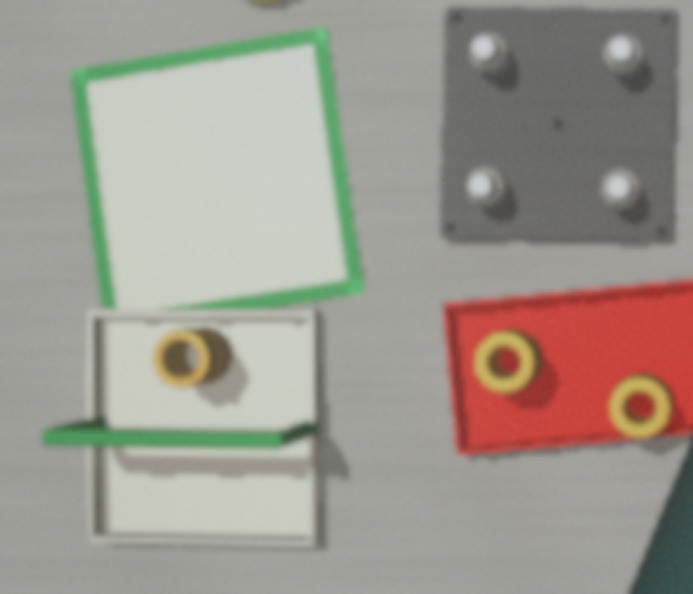

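Run:
```python
from h import *
c=np.array([(89,311),(319,311),(323,546),(93,541)])/3.3+[70,140]
w=onplane('top',c,.025)[:,:2]; print(w,w.mean(0))
for i in range(4):
    v=w[(i+1)%4]-w[i]; print(np.hypot(*v),np.degrees(np.arctan2(v[1],v[0])))
b=np.array([(43,437),(282,438)])/3.3+[70,140]; w=onplane('top',b,.11); print('bar',w,w.mean(0),np.degrees(np.arctan2(*(w[1]-w[0])[[1,0]])))
p=np.array([(73,71),(326,29),(364,289),(110,330)])/3.3+[70,140]; w=onplane('top',p,0); print('pad',w[:3])
for i in range(2):
    v=w[i+1]-w[i]; print(np.hypot(v[0],v[1]),np.degrees(np.arctan2(v[1],v[0])))
# scene: bar line on z=.11 (top edge)
H=hsv(np.load('pics/scene12.npz')['im']); g=(H[...,0]>=45)&(H[...,0]<=85)&(H[...,1]>100)&(H[...,2]>40)
ys=[(u,np.where(g[170:225,u])[0][0]+170) for u in range(436,496,3) if g[170:225,u].any()]
ww=onplane('scene',ys,.11); q=np.polyfit(ww[:,1],ww[:,0],1); print('scene bar yaw',-np.degrees(np.arctan(q[0])),np.polyval(q,.275))
```

```text
[[0.4735 0.3557]
 [0.4712 0.183 ]
 [0.3013 0.1836]
 [0.3047 0.3564]] [0.3877 0.2697]
0.17271709323373247 -90.77355191434421
0.16989973293206712 179.79121248966314
0.17283874059566914 88.87336413014752
0.16883354430045508 -0.24539154606421082
bar [[0.3898 0.3568 0.11  ]
 [0.3884 0.1888 0.11  ]] [0.3891 0.2728 0.11  ] -90.47167066339433
pad [[0.6536 0.3772 0.    ]
 [0.6794 0.1818 0.    ]
 [0.4863 0.1552 0.    ]]
0.1971206129622451 -82.50367947416126
0.19491763404828474 -172.1604698694042
scene bar yaw -0.900638200674187 0.3951671616889876
```

Run:
```python
from h import *
print(env.sense()['joint_pos']); plan([.392,.274,.18],89.4); plan([.392,.274,.18],-90.6)
```

```text
[-0.0288  0.3713  0.3353  2.0586 -0.1811  0.7374 -1.1527]
pos [ 0.5064 -0.164   0.2434] turn now [  0.0232  -0.1387 -89.4908] | delta world [-0.1144  0.438  -0.0634] delta in target frame [ 0.4368 -0.1189  0.0634]
pos [ 0.5064 -0.164   0.2434] turn now [-0.1391 -0.0233 90.5091] | delta world [-0.1144  0.438  -0.0634] delta in target frame [-0.4368  0.1189  0.0634]
```

>>> jog_arm --increments '[{"fingers":0.6,"delta_pos":[0,0,0],"turn":[0,-0.14,-10]},{"fingers":0.6,"delta_pos":[0,0,0],"turn":[0,0,-10]},{"fingers":0.6,"delta_pos":[0,0,0],"turn":[0,0,-10]},{"fingers":0.6,"delta_pos":[0,0,0],"turn":[0,0,-10]}]'

```text
time: 39.33
eef_pos: [0.5069, -0.1613, 0.2434]
tool_rot: [-2.945, -1.088, 0.0]
ft_force: [-0.1, -0.3, -0.7]
grip_width: 0.0513
finger_force: 0.0
```

Run:
```python
from h import *
print(env.sense()['joint_pos']); plan([.392,.274,.18],89.4)
```

```text
[ 0.1073  0.3596  0.1502  2.052  -0.0806  0.7364 -0.5554]
pos [ 0.5069 -0.1613  0.2434] turn now [ -0.0743  -0.0692 -48.856 ] | delta world [-0.1149  0.4353 -0.0634] delta in target frame [ 0.4341 -0.1194  0.0634]
```

>>> jog_arm --increments '[{"fingers":0.6,"delta_pos":[0,0,0],"turn":[0,0,-9.77]},{"fingers":0.6,"delta_pos":[0,0,0],"turn":[0,0,-9.77]},{"fingers":0.6,"delta_pos":[0,0,0],"turn":[0,0,-9.77]},{"fingers":0.6,"delta_pos":[0,0,0],"turn":[0,0,-9.77]},{"fingers":0.6,"delta_pos":[0,0,0],"turn":[0,0,-9.77]},{"fingers":0.6,"delta_pos":[0.0395,-0.0109,0],"turn":[0,0,0]},{"fingers":0.6,"delta_pos":[0.0395,-0.0109,0],"turn":[0,0,0]},{"fingers":0.6,"delta_pos":[0.0395,-0.0109,0],"turn":[0,0,0]},{"fingers":0.6,"delta_pos":[0.0395,-0.0109,0],"turn":[0,0,0]},{"fingers":0.6,"delta_pos":[0.0395,-0.0109,0],"turn":[0,0,0]},{"fingers":0.6,"delta_pos":[0.0395,-0.0109,0],"turn":[0,0,0]},{"fingers":0.6,"delta_pos":[0.0395,-0.0109,0],"turn":[0,0,0]},{"fingers":0.6,"delta_pos":[0.0395,-0.0109,0],"turn":[0,0,0]},{"fingers":0.6,"delta_pos":[0.0395,-0.0109,0],"turn":[0,0,0]},{"fingers":0.6,"delta_pos":[0.0395,-0.0109,0],"turn":[0,0,0]},{"fingers":0.6,"delta_pos":[0.039,-0.011,0.02],"turn":[0,0,0]},{"fingers":0.6,"delta_pos":[0,0,0],"turn":[0,0,0]},{"fingers":0.6,"delta_pos":[0,0,0],"turn":[0,0,0]}]'

```text
time: 41.58
eef_pos: [0.3944, 0.2729, 0.2236]
tool_rot: [-2.241, -2.201, 0.001]
ft_force: [0.5, -0.3, 0.1]
grip_width: 0.0511
finger_force: 0.0
```

Run:
```python
from h import *
print(env.sense()['joint_pos']); plan([.392,.274,.1],89.4)
im,d=snap('top','top13'); g=hsv(im); g=(g[...,0]>=45)&(g[...,0]<=85)&(g[...,1]>100)
for A,c,m in comps(g,40): print(A,c)
for s in sleeves(*snap('scene','scene13'),n='scene'): print(*s)
```

```text
[-0.5312  0.3291 -0.2096  2.1651  0.1094  0.658  -0.8343]
pos [0.3944 0.2729 0.2236] turn now [-0.0591  0.0167 -0.4091] | delta world [-0.0024  0.0011 -0.1236] delta in target frame [ 0.0011 -0.0024  0.1236]
572 [138.3846 187.4913]
162 [122.6728 272.3333]
142 [327.7577 189.1412] [10.4023 15.2347] [ 0.4083 -0.0481  0.0605]
169 [360.8733 202.7334] [11.1474 17.1811] [0.4407 0.0449 0.06  ]
197 [460.6798 223.9215] [11.7887 18.9953] [0.4463 0.2742 0.0597]
```

>>> jog_arm --increments '[{"fingers":0.6,"delta_pos":[0.001,-0.002,0.03],"turn":[0,0,-0.4]},{"fingers":0.6,"delta_pos":[0,0,0.03],"turn":[0,0,0]},{"fingers":0.6,"delta_pos":[0,0,0.03],"turn":[0,0,0]},{"fingers":0.6,"delta_pos":[0,0,0.03],"turn":[0,0,0]},{"fingers":0.6,"delta_pos":[0,0,0.004],"turn":[0,0,0]},{"fingers":0.6,"delta_pos":[0,0,0],"turn":[0,0,0]},{"fingers":0.25,"delta_pos":[0,0,0],"turn":[0,0,0]},{"fingers":0.25,"delta_pos":[0,0,0],"turn":[0,0,0]},{"fingers":0.2,"delta_pos":[0,0,0],"turn":[0,0,0]},{"fingers":0.15,"delta_pos":[0,0,0],"turn":[0,0,0]},{"fingers":0.1,"delta_pos":[0,0,0],"turn":[0,0,0]},{"fingers":0,"delta_pos":[0,0,0],"turn":[0,0,0]},{"fingers":0,"delta_pos":[0,0,0],"turn":[0,0,0]},{"fingers":0,"delta_pos":[0,0,0],"turn":[0,0,0]}]' --grip_force 90

```text
time: 43.42
eef_pos: [0.3925, 0.2735, 0.1]
tool_rot: [-2.235, -2.207, 0.002]
ft_force: [-3.7, 0.4, 6.9]
grip_width: 0.0106
finger_force: 87.8
```

Run:
```python
from h import *
plan([.392,.274,.1],89.4)
im,d=snap('top','top14')
c=cv2.cvtColor(im,cv2.COLOR_RGB2GRAY)
for s in sleeves(im,d)+sleeves(*snap('scene','scene14'),n='scene'): print(*s)
```

```text
pos [0.3925 0.2735 0.1   ] turn now [-0.0892  0.0182 -0.1328] | delta world [-0.0005  0.0005 -0.    ] delta in target frame [ 0.0005 -0.0005  0.    ]
148 [125.3566 247.615 ] [15.4836 17.4699] [0.4424 0.2728 0.0614]
192 [222.5508 249.0451] [17.526  17.8304] [0.4362 0.0444 0.0624]
194 [263.5478 262.7245] [17.5069 17.7456] [ 0.4034 -0.0489  0.0624]
147 [327.6139 189.2265] [10.559  15.5616] [ 0.4084 -0.0484  0.0602]
168 [360.8677 202.7091] [11.163  16.9078] [0.4407 0.0449 0.0601]
195 [460.5324 224.1409] [11.847  18.7338] [0.4473 0.2739 0.0598]
```

>>> jog_arm --increments '[{"fingers":0,"delta_pos":[0,0,-0.004],"turn":[0,0,0]},{"fingers":0,"delta_pos":[0,0,-0.008],"turn":[0,0,0]},{"fingers":0,"delta_pos":[0,0,-0.008],"turn":[0,0,0]},{"fingers":0,"delta_pos":[0,0,-0.01],"turn":[0,0,0]},{"fingers":0,"delta_pos":[0,0,-0.01],"turn":[0,0,0]},{"fingers":0,"delta_pos":[0,0,0],"turn":[0,0,0]},{"fingers":0,"delta_pos":[0,0,0],"turn":[0,0,0]}]'

```text
time: 44.4
eef_pos: [0.3935, 0.2735, 0.1398]
tool_rot: [-2.236, -2.206, -0.0]
ft_force: [-0.2, -0.1, -4.7]
grip_width: 0.0105
finger_force: 87.8
```

Run:
```python
from h import *
plan([.5738,.2728,.14],97.7)
im,d=snap('scene','scene15'); cv2.imwrite('pics/s15.png',cv2.resize(cv2.cvtColor(im,cv2.COLOR_RGB2BGR)[120:320,330:540],None,fx=3,fy=3,interpolation=cv2.INTER_CUBIC))
```

```text
pos [0.3935 0.2735 0.1398] turn now [-0.003  -0.0285 -8.4578] | delta world [ 0.1803 -0.0007  0.0002] delta in target frame [-0.0248  0.1786 -0.0002]
```

View pics/s15.png

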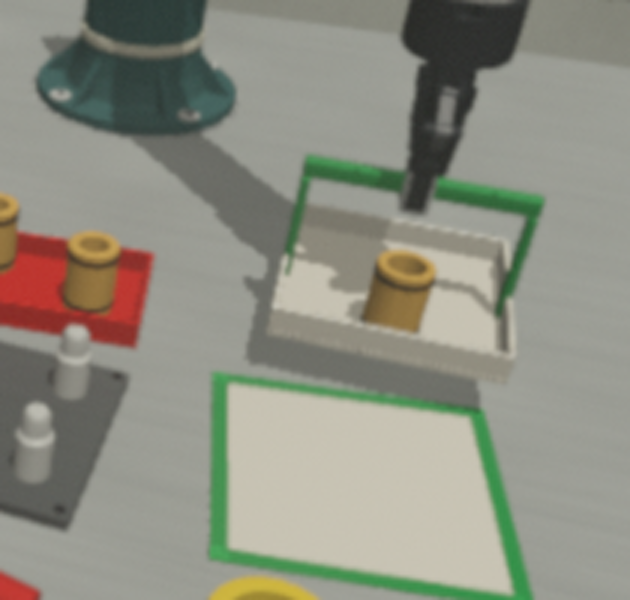

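The caddy is lifted level, with its bar at (305–540,160–200) and sleeve A standing at (400,290). Next I'll carry it over, turn it and look again.

>>> jog_arm --increments '[{"fingers":0,"delta_pos":[0.0002,0.01,0],"turn":[0,0,0]},{"fingers":0,"delta_pos":[0.0002,0.0225,0],"turn":[0,0,0]},{"fingers":0,"delta_pos":[0.0002,0.0225,0],"turn":[0,0,0]},{"fingers":0,"delta_pos":[0.0002,0.0225,0],"turn":[0,0,0]},{"fingers":0,"delta_pos":[0.0002,0.0225,0],"turn":[0,0,0]},{"fingers":0,"delta_pos":[0.0002,0.0225,0],"turn":[0,0,0]},{"fingers":0,"delta_pos":[0.0002,0.0225,0],"turn":[0,0,0]},{"fingers":0,"delta_pos":[0.0002,0.0225,0],"turn":[0,0,0]},{"fingers":0,"delta_pos":[0,0.0125,0],"turn":[0,0,0]},{"fingers":0,"delta_pos":[0,0,0],"turn":[0,0,-2]},{"fingers":0,"delta_pos":[0,0,0],"turn":[0,0,-2.2]},{"fingers":0,"delta_pos":[0,0,0],"turn":[0,0,-2.2]},{"fingers":0,"delta_pos":[0,0,0],"turn":[0,0,-2]},{"fingers":0,"delta_pos":[0,0,0],"turn":[0,0,0]},{"fingers":0,"delta_pos":[0,0,0],"turn":[0,0,0]}]'

```text
time: 46.32
eef_pos: [0.5735, 0.2728, 0.1398]
tool_rot: [-2.068, -2.364, -0.001]
ft_force: [0.3, 0.0, -5.2]
grip_width: 0.0105
finger_force: 87.9
```

Run:
```python
from h import *
plan([.5738,.2728,.1],97.7)
```

```text
pos [0.5735 0.2728 0.1398] turn now [-0.0004 -0.0321 -0.053 ] | delta world [ 0.0003 -0.     -0.0398] delta in target frame [-0.0001  0.0003  0.0398]
```

Now I'll lower to just above the table and check the centring before release.

>>> jog_arm --increments '[{"fingers":0,"delta_pos":[0,0,0.01],"turn":[0,0,0]},{"fingers":0,"delta_pos":[0,0,0.01],"turn":[0,0,0]},{"fingers":0,"delta_pos":[0,0,0.008],"turn":[0,0,0]},{"fingers":0,"delta_pos":[0,0,0.006],"turn":[0,0,0]},{"fingers":0,"delta_pos":[0,0,0.003],"turn":[0,0,0]},{"fingers":0,"delta_pos":[0,0,0],"turn":[0,0,0]},{"fingers":0,"delta_pos":[0,0,0],"turn":[0,0,0]}]'

```text
time: 47.2
eef_pos: [0.5738, 0.273, 0.103]
tool_rot: [-2.068, -2.364, -0.002]
ft_force: [-0.7, 0.2, -4.7]
grip_width: 0.0105
finger_force: 87.8
```

Run:
```python
from h import *
plan([.5738,.2728,.1],97.7)
im,d=snap('top','top16'); cv2.imwrite('pics/c16.png',cv2.resize(cv2.cvtColor(im,cv2.COLOR_RGB2BGR)[140:250,75:205],None,fx=5.4,fy=5.4,interpolation=cv2.INTER_CUBIC))
```

```text
pos [0.5738 0.273  0.103 ] turn now [ 0.0349 -0.0473 -0.051 ] | delta world [ 0.     -0.0002 -0.003 ] delta in target frame [-0.0002 -0.      0.003 ]
```

View pics/c16.png

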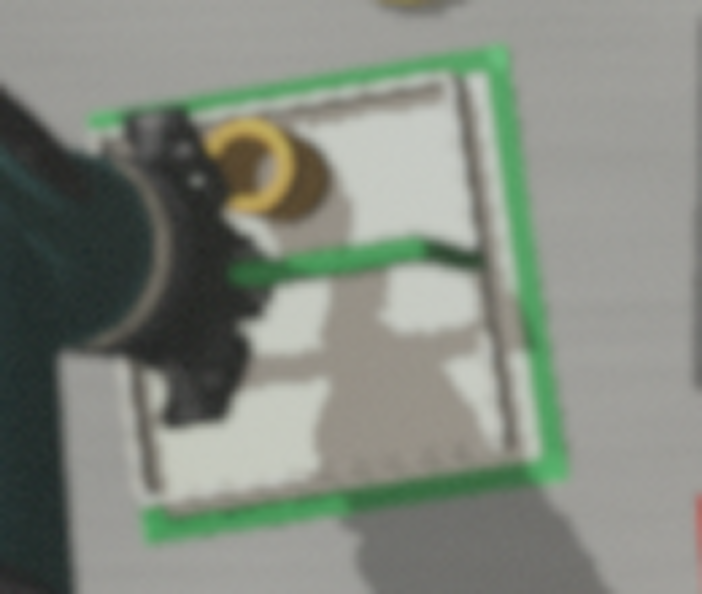

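The rim's parallel to the border. I'll set it down, release, back off and measure.

>>> jog_arm --increments '[{"fingers":0,"delta_pos":[0,0,0.002],"turn":[0,0,0]},{"fingers":0,"delta_pos":[0,0,0.001],"turn":[0,0,0]},{"fingers":0,"delta_pos":[0,0,0],"turn":[0,0,0]},{"fingers":0.2,"delta_pos":[0,0,0],"turn":[0,0,0]},{"fingers":0.4,"delta_pos":[0,0,0],"turn":[0,0,0]},{"fingers":0.5,"delta_pos":[0,0,0],"turn":[0,0,0]},{"fingers":0.5,"delta_pos":[0,0,0],"turn":[0,0,0]},{"fingers":0.5,"delta_pos":[0,0,-0.02],"turn":[0,0,0]},{"fingers":0.5,"delta_pos":[0,0,-0.04],"turn":[0,0,0]},{"fingers":0.5,"delta_pos":[0,0,-0.05],"turn":[0,0,0]},{"fingers":0.5,"delta_pos":[-0.04,0,-0.03],"turn":[0,0,0]},{"fingers":0.5,"delta_pos":[-0.05,0,0],"turn":[0,0,0]},{"fingers":0.5,"delta_pos":[-0.05,0,0],"turn":[0,0,0]},{"fingers":0.5,"delta_pos":[-0.05,0,0],"turn":[0,0,0]},{"fingers":0.5,"delta_pos":[-0.05,0,0],"turn":[0,0,0]},{"fingers":0.5,"delta_pos":[-0.05,0,0],"turn":[0,0,0]},{"fingers":0.5,"delta_pos":[-0.05,0,0],"turn":[0,0,0]},{"fingers":0.5,"delta_pos":[0,0,0],"turn":[0,0,0]},{"fingers":0.5,"delta_pos":[0,0,0],"turn":[0,0,0]}]'

```text
time: 49.62
eef_pos: [0.6189, -0.0638, 0.2406]
tool_rot: [-2.069, -2.364, -0.003]
ft_force: [-0.3, 1.0, 0.9]
grip_width: 0.0427
finger_force: 0.0
```

Run:
```python
from h import *
im,d=snap('top','top17'); cv2.imwrite('pics/c17.png',cv2.resize(cv2.cvtColor(im,cv2.COLOR_RGB2BGR)[140:250,75:205],None,fx=5.4,fy=5.4,interpolation=cv2.INTER_CUBIC))
for s in sleeves(im,d)+sleeves(*snap('scene','scene17'),n='scene'): print(*s)
print(env.sense()['eef_pos'])
```

```text
155 [121.7566 170.6827] [15.7067 17.2449] [0.6221 0.2798 0.0612]
128 [220.7876 249.0352] [13.1637 16.8583] [0.4362 0.0485 0.0624]
144 [327.6638 189.1889] [10.5007 15.3116] [ 0.4085 -0.0483  0.0604]
170 [360.9444 202.7575] [11.2015 17.0797] [0.4412 0.0451 0.0603]
299 [461.6581 276.6387] [16.6007 22.8502] [0.6276 0.281  0.0602]
[ 0.6188 -0.0621  0.2403]
```

View pics/c17.png

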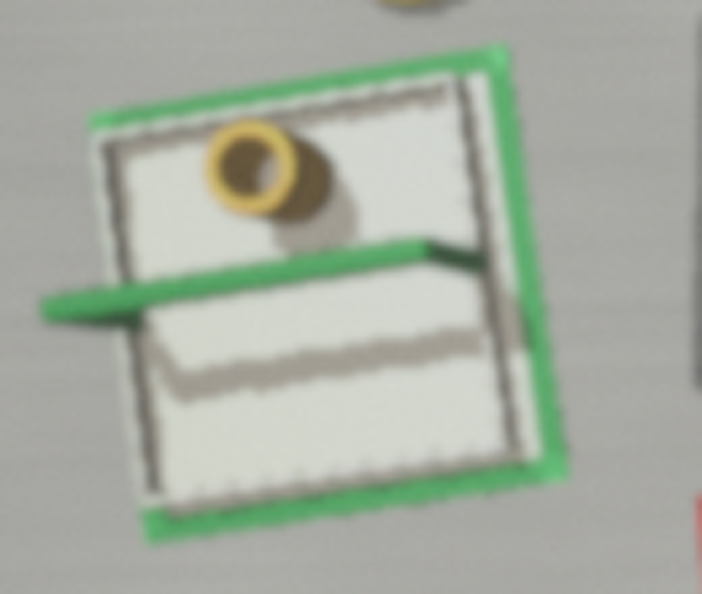

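Run:
```python
from h import *
f=lambda c,z: onplane('top',np.array(c)/5.4+[75,140],z)[:,:2]
pad=f([(90,116),(508,44),(569,476),(147,546)],0); rim=f([(92,139),(461,75),(509,458),(143,510)],.025); foot=f([(470,78),(519,460)],0)
for n,w in(('pad',pad),('rim',rim)):
    print(n,w.mean(0),[(round(float(np.hypot(*(w[(i+1)%4]-w[i]))),4),round(float(np.degrees(np.arctan2(*(w[(i+1)%4]-w[i])[::-1]))),2)) for i in range(4)])
print(rim,foot)
im=np.load('pics/top17.npz')['im']
for v in (180,190,200,210,220): # along rows
    print(v,im[v,88:106].tolist()[::1][0:18:2], )
    g=hsv(im)[v]; gr=np.where((g[:,0]>45)&(g[:,0]<85)&(g[:,1]>80))[0]; gr=gr[(gr>150)&(gr<200)]
    V=im[v].mean(1); k=150+np.argmin(V[150:gr[0]]); print('R dark',k,'green',gr[0],gr[-1],V[k-4:gr[0]+1].astype(int))
```

```text
pad [0.5689 0.2667] [(0.1992, -82.17), (0.1978, -172.44), (0.1993, 98.36), (0.1996, 7.55)]
rim [0.5676 0.2711] [(0.1726, -82.08), (0.1715, -173.28), (0.1692, 97.01), (0.1688, 7.85)]
[[0.6401 0.3673]
 [0.6639 0.1964]
 [0.4935 0.1763]
 [0.4729 0.3442]] [[0.6659 0.1987]
 [0.4924 0.1778]]
180 [[166, 166, 162], [166, 167, 162], [167, 169, 162], [180, 183, 176], [115, 114, 108], [155, 154, 144], [201, 204, 194], [208, 212, 201], [209, 212, 202]]
R dark 164 green 170 172 [209 201 180 141 129 150 178 192 182 153 129]
190 [[168, 167, 163], [168, 168, 164], [167, 166, 162], [176, 179, 170], [168, 170, 160], [125, 125, 116], [178, 181, 170], [198, 205, 193], [189, 198, 184]]
R dark 164 green 171 173 [149 133 119 105  98 111 139 168 188 187 164 137]
200 [[127, 136, 125], [117, 127, 117], [103, 116, 103], [100, 113, 99], [99, 113, 97], [82, 96, 81], [79, 93, 76], [142, 143, 130], [194, 196, 186]]
R dark 172 green 173 175 [144 152 146 129 110 109]
210 [[167, 167, 163], [166, 166, 162], [166, 166, 161], [166, 165, 161], [169, 171, 165], [177, 178, 169], [122, 121, 112], [154, 152, 142], [177, 178, 167]]
R dark 168 green 174 176 [207 201 185 148 128 152 183 197 189 161 134]
220 [[165, 165, 161], [166, 166, 162], [165, 165, 161], [165, 165, 161], [166, 166, 161], [175, 178, 170], [169, 173, 165], [122, 119, 112], [169, 167, 157]]
R dark 169 green 176 178 [209 204 189 159 132 145 176 195 194 174 145 125]
```

```bash
cat >> h.py <<'E'
def project(n,X):
    p=camera_params(n); A=att(p); Y=(np.atleast_2d(X)-p['eye'])@A; Y=np.c_[Y[:,0],-Y[:,1],-Y[:,2]]
    K=np.array([[p['fx'],0,p['cx']],[0,p['fy'],p['cy']],[0,0,1.]])
    return cv2.projectPoints(Y[:,None],np.zeros(3),np.zeros(3),K,np.array([p['k1'],0,0,0.]))[0][:,0]
E
python3 - <<'E'
from h import *
z=np.load('pics/scene17.npz'); im=z['im']; H=hsv(im)
g=((H[...,0]>45)&(H[...,0]<85)&(H[...,1]>80)).astype(np.uint8)
# scene-frame pad: hull of green on z=0 restricted to pad
for A,c,m in comps(g,60):
    cs,_=cv2.findContours(m.astype(np.uint8),cv2.RETR_EXTERNAL,cv2.CHAIN_APPROX_NONE); w=onplane('scene',cs[0][:,0],0)[:,:2]
    print(A,c,cv2.minAreaRect(w.astype(np.float32)))
c0=np.array([.572,.2675]);t=np.radians(7.8);ex=np.array([np.cos(t),np.sin(t)]);ey=np.array([-np.sin(t),np.cos(t)])
G=cv2.cvtColor(im,cv2.COLOR_RGB2GRAY).astype(np.float32)
def line(px,zz,ys):
    X=np.c_[c0+px*ex+ys[:,None]*ey,np.full(len(ys),zz)]; uv=project('scene',X).astype(np.float32)
    return [cv2.remap(im.astype(np.float32),uv[:,0][None],uv[:,1][None],cv2.INTER_LINEAR)[0].astype(int),uv]
for nm,ys in(('+y',np.arange(.07,.108,.002)),('-y',np.arange(-.07,-.108,-.002))):
    for zz in(0.006,.014,):
        v,uv=line(.085,zz,ys); print(nm,zz,uv[0],[(int(round(1e3*y)),*q.tolist()) for y,q in zip(ys,v)])
cv2.imwrite('pics/s17.png',cv2.resize(cv2.cvtColor(im,cv2.COLOR_RGB2BGR)[200:330,380:530],None,fx=4.6,fy=4.6,interpolation=cv2.INTER_CUBIC))
E
```

```text
128 [213.0312  38.6328] ((-1.9585901498794556, -1.7800748348236084), (2.7694263458251953, 0.01679675467312336), 30.310569763183594)
118 [389.8136  43.7627] ((-1.8364664316177368, -0.2466759830713272), (0.8083375692367554, 0.10997539013624191), 5.696369171142578)
876 [466.2032 246.4692] ((0.4769180417060852, 0.2929418981075287), (0.20242030918598175, 0.1599791795015335), 89.36375427246094)
715 [436.586  298.2154] ((0.5723406076431274, 0.26760268211364746), (0.19831784069538116, 0.19874721765518188), 7.601670265197754)
+y 0.006 [491.4868 312.9766] [(70, 152, 148, 135), (72, 153, 148, 135), (74, 154, 149, 136), (76, 155, 151, 137), (78, 153, 149, 136), (80, 153, 149, 135), (82, 152, 148, 135), (84, 153, 149, 136), (86, 153, 149, 136), (88, 148, 148, 131), (90, 130, 148, 119), (92, 94, 148, 96), (94, 73, 150, 87), (96, 100, 152, 106), (98, 141, 158, 138), (100, 155, 160, 150), (102, 158, 160, 152), (104, 158, 160, 152), (106, 157, 159, 151)]
+y 0.014 [492.7115 310.0515] [(70, 152, 148, 134), (72, 151, 148, 134), (74, 152, 148, 134), (76, 151, 147, 134), (78, 152, 148, 134), (80, 152, 148
[... 470 characters left out ...]
-84, 179, 175, 159), (-86, 194, 191, 175), (-88, 181, 188, 165), (-90, 136, 168, 129), (-92, 87, 153, 94), (-94, 71, 150, 84), (-96, 70, 149, 83), (-98, 71, 149, 84), (-100, 95, 149, 99), (-102, 136, 149, 131), (-104, 156, 158, 150), (-106, 161, 162, 153)]
-y 0.014 [416.4885 297.9683] [(-70, 152, 148, 134), (-72, 152, 147, 134), (-74, 152, 148, 134), (-76, 150, 146, 132), (-78, 143, 139, 125), (-80, 130, 127, 114), (-82, 133, 128, 115), (-84, 155, 151, 136), (-86, 189, 185, 169), (-88, 195, 194, 176), (-90, 171, 183, 156), (-92, 117, 162, 115), (-94, 77, 152, 87), (-96, 70, 149, 83), (-98, 71, 149, 83), (-100, 84, 150, 92), (-102, 120, 154, 120), (-104, 152, 159, 146), (-106, 159, 161, 152)]
```

Run:
```python
from h import *
im=np.load('pics/scene17.npz')['im']
c0=np.array([.5723,.2676]);t=np.radians(7.6);ex=np.array([np.cos(t),np.sin(t)]);ey=np.array([-np.sin(t),np.cos(t)])
xs=np.arange(.07,.106,.002)
for py in(-.05,0,.05):
    X=np.c_[c0+xs[:,None]*ex+py*ey,np.zeros(len(xs))]; uv=project('scene',X).astype(np.float32)
    v=cv2.remap(im.astype(np.float32),uv[:,0][None],uv[:,1][None],cv2.INTER_LINEAR)[0].astype(int)
    print(py,[(int(round(1e3*x)),int(q[0]),int(q[1])) for x,q in zip(xs,v)])
plan([.5738,.273,.12],97.7)
```

```text
-0.05 [(70, 152, 149), (72, 152, 148), (74, 152, 147), (76, 152, 147), (78, 152, 147), (80, 153, 149), (82, 155, 151), (84, 151, 153), (86, 140, 154), (88, 118, 156), (90, 94, 154), (92, 77, 151), (94, 69, 149), (96, 72, 149), (98, 90, 148), (100, 114, 149), (102, 138, 153), (104, 157, 160)]
0 [(70, 152, 148), (72, 152, 147), (74, 151, 147), (76, 152, 147), (78, 153, 148), (80, 154, 150), (82, 157, 153), (84, 155, 156), (86, 141, 157), (88, 119, 156), (90, 90, 153), (92, 71, 151), (94, 66, 149), (96, 71, 148), (98, 89, 148), (100, 122, 149), (102, 145, 156), (104, 157, 161)]
0.05 [(70, 152, 148), (72, 152, 147), (74, 151, 147), (76, 151, 147), (78, 151, 147), (80, 152, 147), (82, 153, 149), (84, 152, 153), (86, 146, 157), (88, 114, 155), (90, 85, 153), (92, 65, 151), (94, 61, 149), (96, 69, 148), (98, 93, 148), (100, 122, 152), (102, 145, 157), (104, 158, 162)]
pos [ 0.6188 -0.0621  0.2403] turn now [ 0.0497 -0.0863  0.1039] | delta world [-0.045   0.3351 -0.1203] delta in target frame [0.3381 0.0003 0.1203]
```

Both views agree that the caddy sits about 4.7 mm too far along +y, so I'll re-grip and mend that.

>>> jog_arm --increments '[{"fingers":0.5,"delta_pos":[0.048,0,0],"turn":[0,0,0]},{"fingers":0.5,"delta_pos":[0.05,0,0],"turn":[0,0,0]},{"fingers":0.5,"delta_pos":[0.05,0,0],"turn":[0,0,0]},{"fingers":0.5,"delta_pos":[0.05,0,0],"turn":[0,0,0]},{"fingers":0.5,"delta_pos":[0.05,0,0],"turn":[0,0,0]},{"fingers":0.5,"delta_pos":[0.05,0,0],"turn":[0,0,0]},{"fingers":0.5,"delta_pos":[0.04,0,0],"turn":[0,0,0]},{"fingers":0.5,"delta_pos":[0,0,0],"turn":[0,0,0]},{"fingers":0.5,"delta_pos":[0,0,0.04],"turn":[0,0,0]},{"fingers":0.5,"delta_pos":[0,0,0.04],"turn":[0,0,0]},{"fingers":0.5,"delta_pos":[0,0,0.04],"turn":[0,0,0]},{"fingers":0.5,"delta_pos":[0,0,0.02],"turn":[0,0,0]},{"fingers":0.5,"delta_pos":[0,0,0],"turn":[0,0,0]},{"fingers":0.5,"delta_pos":[0,0,0],"turn":[0,0,0]}]'

```text
time: 51.48
eef_pos: [0.5748, 0.2715, 0.1012]
tool_rot: [2.068, 2.364, 0.004]
ft_force: [-0.3, -0.2, -0.3]
grip_width: 0.0428
finger_force: 0.0
```

```bash
python3 -c "
from h import *
plan([.5738,.273,.1],97.7)"
```

```text
pos [0.5748 0.2715 0.1012] turn now [ 0.1361 -0.0849 -0.0472] | delta world [-0.001   0.0015 -0.0012] delta in target frame [ 0.0016 -0.0008  0.0012]
```

>>> jog_arm --increments '[{"fingers":0.3,"delta_pos":[0,0,0],"turn":[0,0,0]},{"fingers":0.2,"delta_pos":[0,0,0],"turn":[0,0,0]},{"fingers":0.1,"delta_pos":[0,0,0],"turn":[0,0,0]},{"fingers":0,"delta_pos":[0,0,0],"turn":[0,0,0]},{"fingers":0,"delta_pos":[0,0,0],"turn":[0,0,0]},{"fingers":0,"delta_pos":[0,0,0],"turn":[0,0,0]},{"fingers":0,"delta_pos":[0,0,-0.004],"turn":[0,0,0]},{"fingers":0,"delta_pos":[0,0,-0.004],"turn":[0,0,0]},{"fingers":0,"delta_pos":[0,0,0],"turn":[0,0,0]},{"fingers":0,"delta_pos":[-0.0025,0,0],"turn":[0,0,0]},{"fingers":0,"delta_pos":[-0.0022,0,0],"turn":[0,0,0]},{"fingers":0,"delta_pos":[0,0,0],"turn":[0,0,0]},{"fingers":0,"delta_pos":[0,0,0.004],"turn":[0,0,0]},{"fingers":0,"delta_pos":[0,0,0.003],"turn":[0,0,0]},{"fingers":0,"delta_pos":[0,0,0],"turn":[0,0,0]},{"fingers":0,"delta_pos":[0,0,0],"turn":[0,0,0]}]'

```text
time: 53.48
eef_pos: [0.5742, 0.2662, 0.1008]
tool_rot: [-2.068, -2.364, 0.0]
ft_force: [-1.6, -0.9, -0.9]
grip_width: 0.0104
finger_force: 88.2
```

>>> jog_arm --increments '[{"fingers":0,"delta_pos":[0,0,0.001],"turn":[0,0,0]},{"fingers":0,"delta_pos":[0,0,0],"turn":[0,0,0]},{"fingers":0.2,"delta_pos":[0,0,0],"turn":[0,0,0]},{"fingers":0.4,"delta_pos":[0,0,0],"turn":[0,0,0]},{"fingers":0.5,"delta_pos":[0,0,0],"turn":[0,0,0]},{"fingers":0.5,"delta_pos":[0,0,0],"turn":[0,0,0]},{"fingers":0.5,"delta_pos":[0,0,-0.02],"turn":[0,0,0]},{"fingers":0.5,"delta_pos":[0,0,-0.04],"turn":[0,0,0]},{"fingers":0.5,"delta_pos":[0,0,-0.05],"turn":[0,0,0]},{"fingers":0.5,"delta_pos":[-0.04,0,-0.03],"turn":[0,0,0]},{"fingers":0.5,"delta_pos":[-0.05,0,0],"turn":[0,0,0]},{"fingers":0.5,"delta_pos":[-0.05,0,0],"turn":[0,0,0]},{"fingers":0.5,"delta_pos":[-0.05,0,0],"turn":[0,0,0]},{"fingers":0.5,"delta_pos":[-0.05,0,0],"turn":[0,0,0]},{"fingers":0.5,"delta_pos":[-0.05,0,0],"turn":[0,0,0]},{"fingers":0.5,"delta_pos":[-0.05,0,0],"turn":[0,0,0]},{"fingers":0.5,"delta_pos":[0,0,0],"turn":[0,0,0]},{"fingers":0.5,"delta_pos":[0,0,0],"turn":[0,0,0]}]'

```text
time: 55.72
eef_pos: [0.6198, -0.0704, 0.2406]
tool_rot: [2.069, 2.364, 0.003]
ft_force: [-0.8, 1.1, 0.9]
grip_width: 0.0429
finger_force: 0.0
```

Run:
```python
from h import *
t_,d=snap('top','top18'); im,d2=snap('scene','scene18')
for s in sleeves(t_,d)+sleeves(im,d2,n='scene'): print(*s)
c0=np.array([.5723,.2676]);t=np.radians(7.6);ex=np.array([np.cos(t),np.sin(t)]);ey=np.array([-np.sin(t),np.cos(t)])
for ys in(np.arange(.076,.104,.002),np.arange(-.076,-.104,-.002)):
    X=np.c_[c0+.085*ex+ys[:,None]*ey,np.full(len(ys),.012)]; uv=project('scene',X).astype(np.float32)
    v=cv2.remap(im.astype(np.float32),uv[:,0][None],uv[:,1][None],cv2.INTER_LINEAR)[0].astype(int)
    print([(int(round(1e3*y)),int(q[0]),int(q[1])) for y,q in zip(ys,v)])
a=cv2.resize(cv2.cvtColor(t_,cv2.COLOR_RGB2BGR)[140:290,75:300],None,fx=3.5,fy=3.5,interpolation=cv2.INTER_CUBIC); cv2.imwrite('pics/c18.png',a)
```

```text
161 [123.6987 170.1458] [15.9769 16.8924] [0.6231 0.2749 0.0616]
198 [222.5508 249.0451] [17.526  17.8304] [0.4362 0.0444 0.0625]
141 [327.7297 189.056 ] [10.1163 15.5015] [ 0.4082 -0.0482  0.0606]
169 [360.903 202.727] [11.1664 16.9987] [0.4409 0.045  0.0602]
273 [459.2863 276.1654] [16.2416 22.8123] [0.6281 0.2767 0.0604]
[(76, 152, 148), (78, 152, 148), (80, 152, 148), (82, 151, 148), (84, 145, 147), (86, 117, 148), (88, 76, 149), (90, 58, 150), (92, 73, 150), (94, 115, 153), (96, 145, 157), (98, 156, 158), (100, 156, 158), (102, 157, 159)]
[(-76, 151, 147), (-78, 152, 148), (-80, 151, 147), (-82, 146, 142), (-84, 132, 129), (-86, 129, 127), (-88, 131, 136), (-90, 111, 143), (-92, 85, 148), (-94, 72, 150), (-96, 69, 149), (-98, 70, 149), (-100, 90, 151), (-102, 134, 157)]
```

View pics/c18.png

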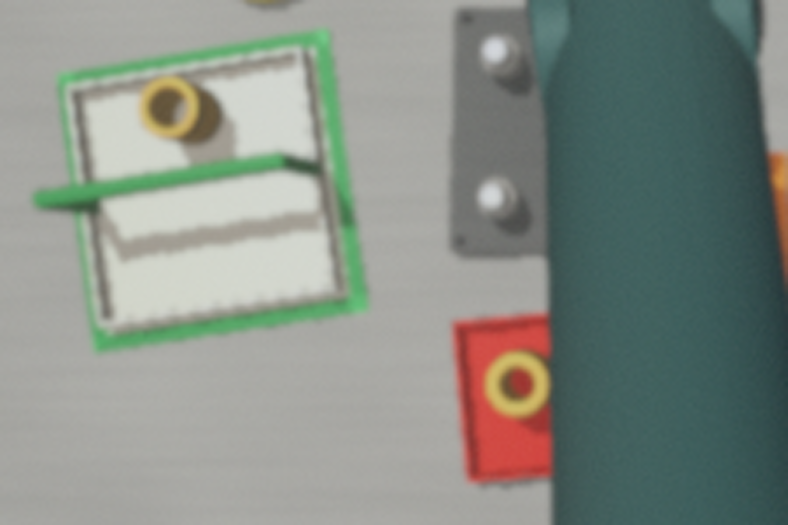

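The caddy is centred: its edges lie at +85.5 mm and −85 mm about the pad's axis. The top crop shows it inside the green border at (205,190), with A standing in it and the rejects in the tray. Handing in.

```bash
python3 -c "
from station import env
print(env.job_done())"
```

```text
the job is handed in; nothing more can be done
None
```

I handed the job in at about 56 s: all three sleeves stood on the gauge together, the one that dropped to the plate went into the white caddy, and the two that stayed on the shoulder went into the red tray. The caddy is set down in the green square, measured centred to about 1 mm side to side and 1–2 mm front to back; `env.job_done()` returned no verdict.

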